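Set up footpeg brackets for spraying

ROBOT

A 7-joint arm with a two-finger parallel gripper is mounted at the origin on the work surface. World frame = base frame: x ahead of the robot, y to its left, z up, the work surface at z = 0. Lengths are in m, angles in rad, forces in N, time in s.
With the tool pointing down it reaches from about 0.425 to 0.925 m from the base axis. Payload 6.8 kg.
Tool frame: the origin (TCP) lies on the centre line of the jaws, within the pads' length; the fingertips stand 14 mm ahead of it and the grasp point (between the pads) lies 5 mm behind it (r.tips_ahead is the distance from the TCP to the fingertips, in m); z points along the fingers, y is the line along which they close (so a half turn about z gives the same grasp; the last joint's range is limited). The gripper opens to 85 mm and grips with 20 to 120 N. Pads are 22 mm wide; open, the fingers measure 114 mm over their backs; the gripper's body (76 mm by 85 mm) begins 54 mm behind the grasp point. The pads swing forward as they close: fully open they stand 13 mm farther back than shut.
Start: joints at [1.018, 0.477, 0.022, 1.555, -0.011, 1.109, -0.083], TCP at [0.29, -0.609, 0.245] pointing down, gripper open.
Joint ranges: [-2.96, 2.96], [-0.34, 2.1], [-1.41, 1.46], [0.24, 2.44], [-1.37, 4.51], [0.17, 1.92], [-2.96, 2.96]. Speed limits (rad/s): [2.39, 2.39, 3.14, 3.14, 3.14, 3.14, 3.14].

INTERFACE

Orientations are given as a rotation vector (axis times angle).
In Python, from bench import r, eyes gives the robot as it stands.
- The arm moves only by the tool step_arm, never from a script. Its argument "rows" is a list of rows, each a list of 6 numbers: the shift along the world's x, y, z in units of 60 cm (1.0 is 60 cm), then the turn, a rotation vector about the world's x, y, z in units of pi rad (1.0 is pi rad). In form: [[x, y, z, rx, ry, rz], ...]. A call has 1 to 5 rows; each row is the pose to reach, as a shift and turn from the pose commanded when the call began, turning the shorter way round; what a row does not reach only later rows make up. A row lasts 1/12 s, in which the tool goes at most 41.7 mm and 7.16 degrees, less where a joint would pass 70% of its speed; a pose out of reach is approached as far as the arm can. A call with a number of a shift or a turn outside -1 to 1 is refused whole. A call with a gripper value outside its range is refused whole. "jaw" is the closure, from 0 (fully open) to 1 (shut), set as the call begins (left out, the last holds). The fingers move at their own pace and stop on an object; "squeeze" is the grip in N (left out, the last holds). Time passes only in rows, so rows that repeat a pose let the fingers close. It gives the time, the measured TCP pose, the force, the opening and the grip force at its end, in the units of the state.
- r.get_obs(): the state, without advancing time (a new reading comes with each control period).
- eyes.grab_frame(name): name is "scene" or "top" or "wrist"; returns the picture (420x560x3 uint8, red, green, blue); there is no depth.
- eyes.camera_info(name): a dict with "mtx" (3x3 intrinsics, pixels), "k1" (the pictures are not rectified: a ray, as slopes to the right and down, at radius r is drawn at 1 + k1 r^2 times it, then the intrinsics apply), "extrinsics" (4x4, takes a point from camera to world coordinates); the wrist camera has in their place "tool_from_camera" (4x4, takes a point from camera to tool coordinates, whose origin is the TCP and whose axes are the flange's). Camera axes: x right, y down, z forward; pixel columns grow to the right and rows downward; lengths in m; the calibration is good to about 2 mm. A picture is of the moment at which its call begins: read the wrist's pose just before it. camera_info takes no time and is no camera call.
- r.hand_in(): hands the job in; it is judged then, once.
The state is a dict: "clock": time; "joints": joint angles; "qvel": joint speeds; "tau": joint torques, N m; "tcp_pos": TCP position; "orientation": TCP orientation; "contact_force": force on the tool from outside, world axes, zero at the start; "moment": the same for the moment, N m; "grip_width": finger opening in m; "gripper_force": force on a finger pad.
Only numpy, scipy, OpenCV 4.12 (cv2) and the standard library are available. Lean on these libraries where they do the work, as an engineer would, in place of code of your own. Each camera call takes 0.05 s, during which the arm holds its last target. There are 200 camera calls.

TASK

Get the footpeg brackets ready for spraying: lay every bracket on the plywood spray board with its plate down, one to a pin, and nudge it until its hole drops over the pin and the plate lies flat on the board. Shut the orange case's lid, and lean the plywood spray shield, foot on the bench and long edge down, at a slant against the middle of the case's side that faces the pins, so that overspray stays off it. Leave the dish, socket, throttle grip and footpeg where they are.

Things in the scene. Friction and masses are not known exactly. Their poses are not given: they have to be found in the camera images.
- board_c (a point): a fixed plywood spray board, 140 mm (its x) by 250 mm (its y), 15 mm thick, lying on the work surface, with a row of four upright steel locating pins along its length; this point is the centre of its top face, z up. The board's x axis points away from the robot (give or take a small turn)
- pin1 (a point): pin 1 of the spray board's row of four, 64 mm apart along the board's y axis and 15 mm beyond its centre line: the point on the pin's axis at its foot, level with the board's top face. The pin is 10 mm in diameter and stands 10 mm above the board; its last 3 mm taper to 6 mm diameter. Axes as the board's
- pin2 (a point): pin 2 of the spray board's row of four, 64 mm apart along the board's y axis and 15 mm beyond its centre line: the point on the pin's axis at its foot, level with the board's top face. The pin is 10 mm in diameter and stands 10 mm above the board; its last 3 mm taper to 6 mm diameter. Axes as the board's
- pin3 (a point): pin 3 of the spray board's row of four, 64 mm apart along the board's y axis and 15 mm beyond its centre line: the point on the pin's axis at its foot, level with the board's top face. The pin is 10 mm in diameter and stands 10 mm above the board; its last 3 mm taper to 6 mm diameter. Axes as the board's
- pin4 (a point): pin 4 of the spray board's row of four, 64 mm apart along the board's y axis and 15 mm beyond its centre line: the point on the pin's axis at its foot, level with the board's top face. The pin is 10 mm in diameter and stands 10 mm above the board; its last 3 mm taper to 6 mm diameter. Axes as the board's
- bracket1_hole (a point): bracket1, L-shaped aluminium footpeg bracket, 90 g (3 or 4 are present): plate 64 (its x) x 38 x 6 mm with a 14 mm through hole, and at its -x end an upright flange 10 mm thick, 38 wide, its top 50 mm above the plate's underside. Point: hole centre at the underside; z up, x from flange towards the hole. Plate reaches 18 mm past the hole in +x; flange's mid-plane is 41 mm from it in -x
- bracket1_grip (a point): point to grip on bracket1: the middle of its flange (10 mm thick along the bracket's x), 34 mm above the plate's underside and 16 mm below the flange's top edge; axes as the bracket's
- bracket2_hole (a point): bracket2, L-shaped aluminium footpeg bracket, 90 g (3 or 4 are present): plate 64 (its x) x 38 x 6 mm with a 14 mm through hole, and at its -x end an upright flange 10 mm thick, 38 wide, its top 50 mm above the plate's underside. Point: hole centre at the underside; z up, x from flange towards the hole. Plate reaches 18 mm past the hole in +x; flange's mid-plane is 41 mm from it in -x
- bracket2_grip (a point): point to grip on bracket2: the middle of its flange (10 mm thick along the bracket's x), 34 mm above the plate's underside and 16 mm below the flange's top edge; axes as the bracket's
- bracket3_hole (a point): bracket3, L-shaped aluminium footpeg bracket, 90 g (3 or 4 are present): plate 64 (its x) x 38 x 6 mm with a 14 mm through hole, and at its -x end an upright flange 10 mm thick, 38 wide, its top 50 mm above the plate's underside. Point: hole centre at the underside; z up, x from flange towards the hole. Plate reaches 18 mm past the hole in +x; flange's mid-plane is 41 mm from it in -x
- bracket3_grip (a point): point to grip on bracket3: the middle of its flange (10 mm thick along the bracket's x), 34 mm above the plate's underside and 16 mm below the flange's top edge; axes as the bracket's
- bracket4_hole (a point): bracket4, L-shaped aluminium footpeg bracket, 90 g (3 or 4 are present): plate 64 (its x) x 38 x 6 mm with a 14 mm through hole, and at its -x end an upright flange 10 mm thick, 38 wide, its top 50 mm above the plate's underside. Point: hole centre at the underside; z up, x from flange towards the hole. Plate reaches 18 mm past the hole in +x; flange's mid-plane is 41 mm from it in -x
- bracket4_grip (a point): point to grip on bracket4: the middle of its flange (10 mm thick along the bracket's x), 34 mm above the plate's underside and 16 mm below the flange's top edge; axes as the bracket's
- shield_top (a point): middle of the top edge of the plywood spray shield, a loose plain panel 180 mm long (its x), 9 mm thick (its y) and 140 mm high (its z), about 170 g; at the start it stands on edge in the groove of a fixed wooden stand (groove 12 mm wide, its floor 8 mm and the stand's top 30 mm above the work surface), and is lifted straight up out of it
- shield_mid (a point): centre of the spray shield, half-way up its 140 mm; axes as the shield's
- shield_foot (a point): middle of the spray shield's lower edge (centre of its 9 mm wide underside)
- case_c (a point): the orange tackle case, fixed: a box 200 mm (its x) by 150 mm (its y), its rim 85 mm above the work surface, with an 8 mm thick lid of the same outline that brings it to 93 mm when shut. This point is the centre of its underside, on the work surface; its x points away from the robot, its -y side (a plain 200 mm long wall, 75 mm from this point) faces the spray board
- lid (a joint): opening angle of the case's lid in rad: 0 shut, 0.7 to 1.2 at the start. It turns about the case's far (+x) rim, and a stiff hinge keeps it where it is left; a push of 2 to 4 N on its outer face, near the free edge, moves it
- lid_hinge (a point): middle of the lid's hinge line, which runs along the case's y axis at the far (+x) rim; axes turn with the lid: its -x runs from the hinge along the lid to its free edge (200 mm away), its z out of the outer face, which lies 8 mm out from this point
- lid_handle (a point): top of the black knob on the lid's outer face, 170 mm from the hinge line (30 mm from the lid's free edge), midway across; this point is 35 mm out from the face
- dish: white ceramic dish, 80 mm across the rim and 22 mm high, with a few washers in it; a bystander; origin at the centre of its underside
- socket: steel spark plug socket, 22 mm diameter and 64 mm high, standing on end; a bystander; origin at the centre of its underside
- throttle: black rubber throttle grip, 35 mm diameter and 120 mm long (its x), lying; a bystander; origin at the centre of its underside
- footpeg: aluminium footpeg, 95 mm long (its x), 26 mm wide and 23 mm high, lying; a bystander; origin under its middle
Not all that is in view belongs to the job. Leave any blue or red look-alike of the part that bears bracket4_hole alone.

How it is judged:
At the end, for the whole second after the job is handed in: Each bracket present: hole within 4 mm of a pin's axis, plate within 3 mm of the board, tilt < 0.1 rad. Lid < 0.06 rad. Shield: foot < 12 mm high, 5-95 mm out from the case's board-side wall, touching the case, slant 0.14-0.65 rad, parallel to it within 0.2 rad, centred within 60 mm. All at rest (((horizontal distance between bracket1_hole and pin1 below 0.004 m and z of bracket1_hole in the frame of pin1 between -0.003 and 0.003 m) or (horizontal distance between bracket1_hole and pin2 below 0.004 m and z of bracket1_hole in the frame of pin2 between -0.003 and 0.003 m) or (horizontal distance between bracket1_hole and pin3 below 0.004 m and z of bracket1_hole in the frame of pin3 between -0.003 and 0.003 m) or (horizontal distance between bracket1_hole and pin4 below 0.004 m and z of bracket1_hole in the frame of pin4 between -0.003 and 0.003 m)) and angle between each of bracket1_hole, bracket2_hole, bracket3_hole, bracket4_hole's own z axis and vertical below 0.1 rad and linear speed of each of bracket1, bracket2, bracket3, bracket4, shield below 0.02 m/s and ((horizontal distance between bracket2_hole and pin1 below 0.004 m and z of bracket2_hole in the frame of pin1 between -0.003 and 0.003 m) or (horizontal distance between bracket2_hole and pin2 below 0.004 m and z of bracket2_hole in the frame of pin2 between -0.003 and 0.003 m) or (horizontal distance between bracket2_hole and pin3 below 0.004 m and z of bracket2_hole in the frame of pin3 between -0.003 and 0.003 m) or (horizontal distance between bracket2_hole and pin4 below 0.004 m and z of bracket2_hole in the frame of pin4 between -0.003 and 0.003 m)) and ((horizontal distance between bracket3_hole and pin1 below 0.004 m and z of bracket3_hole in the frame of pin1 between -0.003 and 0.003 m) or (horizontal distance between bracket3_hole and pin2 below 0.004 m and z of bracket3_hole in the frame of pin2 between -0.003 and 0.003 m) or (horizontal distance between bracket3_hole and pin3 below 0.004 m and z of bracket3_hole in the frame of pin3 between -0.003 and 0.003 m) or (horizontal distance between bracket3_hole and pin4 below 0.004 m and z of bracket3_hole in the frame of pin4 between -0.003 and 0.003 m)) and ((horizontal distance between bracket4_hole and pin1 below 0.004 m and z of bracket4_hole in the frame of pin1 between -0.003 and 0.003 m) or (horizontal distance between bracket4_hole and pin2 below 0.004 m and z of bracket4_hole in the frame of pin2 between -0.003 and 0.003 m) or (horizontal distance between bracket4_hole and pin3 below 0.004 m and z of bracket4_hole in the frame of pin3 between -0.003 and 0.003 m) or (horizontal distance between bracket4_hole and pin4 below 0.004 m and z of bracket4_hole in the frame of pin4 between -0.003 and 0.003 m)) and angle between shield_mid's own z axis and vertical between 0.14 and 0.65 rad and height (world z) of shield_top above 0.1 m and height (world z) of shield_foot below 0.012 m and y of shield_foot in the frame of case_c between -0.17 and -0.08 m and x of shield_mid in the frame of case_c between -0.06 and 0.06 m and angle between the x axis of shield_mid and the x axis of case_c, either way round below 0.2 rad and contact force between shield and case above 0.05 N and value of joint lid below 0.06 rad).
It fails at once if the dish is moved more than 30 mm (distance of dish from where it was at the start of the episode above 0.03 m).
It fails at once if the socket is moved more than 30 mm (distance of socket from where it was at the start of the episode above 0.03 m).
It fails at once if the throttle is moved more than 30 mm (distance of throttle from where it was at the start of the episode above 0.03 m).
It fails at once if the footpeg is moved more than 30 mm (distance of footpeg from where it was at the start of the episode above 0.03 m).
Of bracket1, bracket2, bracket3, bracket4 only 3 to 4 are there at a start; the rules pass over those that are not, and their reading is None.
At some moment in a run one of bracket1, bracket2, bracket3, bracket4 may be knocked a few centimetres aside while the robot is not near it.
It also fails if it takes over 208 s, if anything falls off the work surface, if the arm or the gripper's body presses on something with over 40 N, if the wrist force passes 120 N, or if a joint passes its speed limit or range.

## Working session

There is one attempt and no reset: what is moved stays moved. The work goes in short steps, Python scripts to look and compute and a tool call to move; the robot and the scene stay as the last step left them, time stands still between calls to the robot, and variables do not carry over. Pictures are saved under pics/ and viewed, at most 17 in all, crops included, and the job is handed in when it is done.

Besides the shell and the picture viewer there is one more tool, called after "Call:" as name([rows], argument=value, ...), one row to a line, values as JSON. step_arm: Moves the arm, as the interface text tells. Shifts and turns lie within -1 to 1; 1 stands for 60 cm of shift or pi rad of turn. Its arguments: {"type":"object","properties":{"rows":{"type":"array"},"jaw":{"type":"number"},"squeeze":{"type":"number"}},"required":["rows"]}

```bash
ls; mkdir -p pics; cat > h.py <<'E'
import numpy as np, cv2
from bench import r, eyes
from scipy.spatial.transform import Rotation as R
def save(n,im,s=1):
    im=cv2.cvtColor(im,cv2.COLOR_RGB2BGR)
    if s!=1: im=cv2.resize(im,None,fx=s,fy=s,interpolation=cv2.INTER_CUBIC)
    cv2.imwrite('pics/'+n,im)
def cam(name,obs=None):
    c=eyes.camera_info(name)
    if name=='wrist':
        o=obs or r.get_obs(); T=np.eye(4); T[:3,:3]=R.from_rotvec(o['orientation']).as_matrix(); T[:3,3]=o['tcp_pos']
        E=T@np.array(c['tool_from_camera'])
    else: E=np.array(c['extrinsics'])
    return np.array(c['mtx']),float(c['k1']),E
def ray(C,uv):
    K,k1,E=C; d=np.linalg.solve(K,[uv[0],uv[1],1.])[:2]; rd=np.hypot(*d); q=rd
    for _ in range(30): q=rd/(1+k1*q*q)
    s=d*(q/rd if rd>0 else 1); v=E[:3,:3]@np.array([s[0],s[1],1]); return E[:3,3],v
def onz(C,uv,z):
    o,v=ray(C,uv); return o+v*(z-o[2])/v[2]
def proj(C,p):
    K,k1,E=C; q=np.linalg.inv(E)@np.append(p,1); s=q[:2]/q[2]; s=s*(1+k1*s@s); return (K@[s[0],s[1],1])[:2]
E
python3 - <<'E'
from h import *
for n in ('scene','top','wrist'):
    im=eyes.grab_frame(n); np.save('pics/%s0.npy'%n,im)
    C=cam(n); print(n,C[0].round(1).tolist(),C[1],C[2].round(3).tolist())
    if n!='wrist': save(n+'0.png',im,1.42)
o=r.get_obs(); print(o)
E
```

```text
pics
scene [[466.9, 0.0, 276.2], [0.0, 466.9, 218.0], [0.0, 0.0, 1.0]] -0.08992439931833031 [[0.784, 0.514, -0.349, 1.003], [0.621, -0.66, 0.422, -0.481], [-0.013, -0.548, -0.837, 1.037], [0.0, 0.0, 0.0, 1.0]]
top [[399.5, 0.0, 280.8], [0.0, 399.5, 211.1], [0.0, 0.0, 1.0]] -0.04093922617215194 [[0.018, -0.985, 0.17, 0.45], [-1.0, -0.02, -0.008, -0.012], [0.011, -0.17, -0.985, 1.14], [0.0, 0.0, 0.0, 1.0]]
wrist [[362.4, 0.0, 284.5], [0.0, 362.4, 212.2], [0.0, 0.0, 1.0]] -0.08360330403090202 [[0.431, -0.867, -0.252, 0.354], [-0.902, -0.414, -0.12, -0.579], [-0.0, 0.279, -0.96, 0.373], [0.0, 0.0, 0.0, 1.0]]
{'clock': 0.15, 'joints': array([ 1.01786581,  0.47763503,  0.0223644 ,  1.55618264, -0.01151552,
        1.10930983, -0.08309115]), 'qvel': array([-0.00083534, -0.00273163,  0.0002791 , -0.00320157, -0.00107566,
       -0.00195276, -0.00096492]), 'tau': array([ 1.85981989e-03, -5.96929657e+01,  1.60974540e+00, -2.81493241e+01,
        1.27217654e-02,  6.45341061e-03, -1.37955601e-05]), 'tcp_pos': array([ 0.29026493, -0.60893397,  0.24455036]), 'orientation': array([-3.06289065e+00, -6.92700722e-01,  6.28475851e-04]), 'contact_force': array([-0.17064847, -0.67812744, -0.26614364]), 'moment': array([0.01635739, 0.04229573, 0.04095006]), 'gripper_force': 0.0, 'grip_width': 0.08520409079412898}
```

View pics/scene0.png

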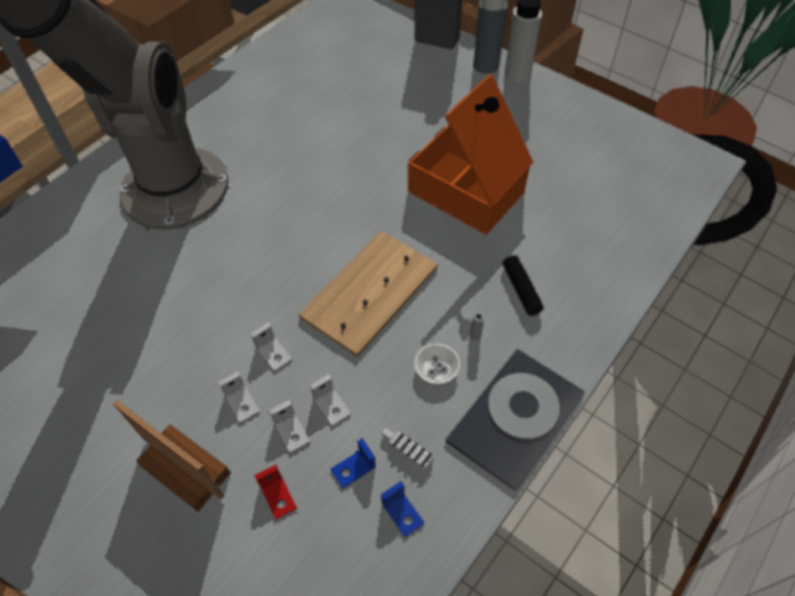

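View pics/top0.png

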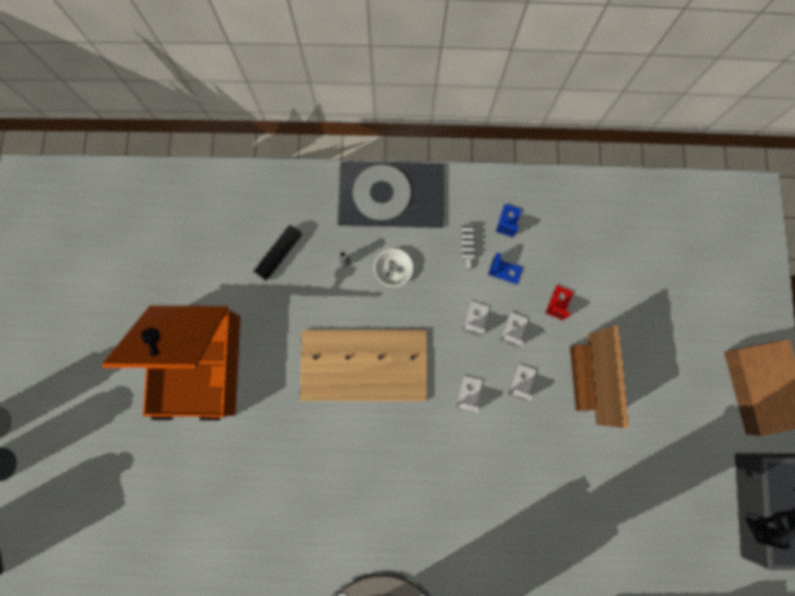

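The top view shows four grey brackets, at (478,317), (516,328), (470,392) and (523,381) in the enlarged picture. They are bare aluminium, so they are the job. The blue ones at (510,220) and (506,268) and the red one at (560,302) are look-alikes to leave alone. The board's pins lie along row 357, the shield stands at (608,378), and the case at (190,360) has its lid open.

```bash
python3 - <<'E'
from h import *
im=np.load('pics/top0.npy'); C=cam('top'); s=1/1.42
def p(n,u,v,z): print(n,onz(C,(u*s,v*s),z).round(3)[:2])
for i,(u,v) in enumerate([(316,357),(349,357),(381,357),(414,357)]): p('pin%d'%i,u,v,.02)
for n,a in dict(bd=[(302,330),(427,330),(428,401),(301,401)]).items():
    for q in a: p(n,*q,.015)
for n,h in [('a',(480,309)),('b',(518,319)),('c',(473,380)),('d',(525,374))]: p(n+'hole',*h,.006)
p('dish',393,267,.022);p('sock',345,257,.06);p('ftpeg',468,247,.02)
p('shieldtop far',614,326,.148);p('shieldtop near',624,426,.148);p('shtop nearL',600,424,.148);
p('shieldtop farL',592,333,.148)
for q in [(238,312),(237,418),(224,413),(146,413)]: p('case0',*q,0); p('case.085',*q,.085)
p('knob',152,337,.26)
# bracket mask: bright low-sat
hsv=cv2.cvtColor(im,cv2.COLOR_RGB2HSV); m=((hsv[...,2]>185)&(hsv[...,1]<25)).astype(np.uint8)
print(im[224,335],im[230,300])
E
```

```text
pin0 [0.525 0.14 ]
pin1 [0.527 0.075]
pin2 [0.528 0.012]
pin3 [ 0.529 -0.053]
bd [0.579 0.17 ]
bd [ 0.584 -0.079]
bd [ 0.444 -0.082]
bd [0.439 0.166]
ahole [ 0.63  -0.187]
bhole [ 0.611 -0.264]
chole [ 0.486 -0.172]
dhole [ 0.5   -0.276]
dish [ 0.709 -0.008]
sock [0.719 0.086]
ftpeg [ 0.755 -0.161]
shieldtop far [ 0.581 -0.404]
shieldtop near [ 0.407 -0.414]
shtop nearL [ 0.41  -0.372]
shieldtop farL [ 0.568 -0.364]
case0 [0.615 0.305]
case.085 [0.602 0.281]
case0 [0.403 0.293]
case.085 [0.407 0.271]
case0 [0.412 0.32 ]
case.085 [0.415 0.295]
case0 [0.409 0.475]
case.085 [0.412 0.439]
knob [0.535 0.365]
[151 149 145] [107 108 104]
```

```bash
python3 - <<'E'
from h import *
im=np.load('pics/scene0.npy'); save('sc1.png',im[210:380,70:320],3.1)
E
```

```text
(no output)
```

View pics/sc1.png

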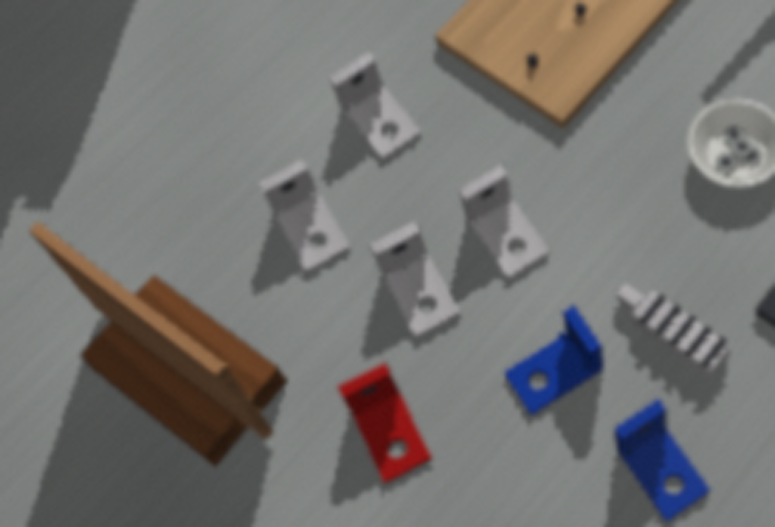

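The crop confirms it: the four grey brackets are at (375,110), (303,215), (415,280) and (503,225), all standing plate down, and the red and blue ones are separate. Next I'll move above them for a close look.

Call:
step_arm([
  [0.147,0.205,0,0,0,0.099],
  [0.147,0.205,0,0,0,0.099],
  [0.147,0.205,0,0,0,0.099],
  [0.147,0.205,0,0,0,0.099],
  [0.147,0.205,0,0,0,0.099],
])

```text
clock: 0.57
tcp_pos: [0.3843, -0.4797, 0.2452]
orientation: [-2.912, -1.173, -0.006]
contact_force: [1.1, -0.3, -0.9]
grip_width: 0.0854
gripper_force: 0.0
```

Call:
step_arm([
  [0.147,0.205,0,0,0,0.099],
  [0.147,0.205,0,0,0,0.099],
  [0.147,0.205,0,0,0,0.099],
  [0.147,0.205,0,0,0,0.099],
  [0.147,0.205,0,0,0,0.099],
])

```text
clock: 0.98
tcp_pos: [0.4714, -0.3565, 0.2453]
orientation: [-2.696, -1.61, -0.006]
contact_force: [0.3, -0.2, 1.1]
grip_width: 0.0856
gripper_force: 0.0
```

Call:
step_arm([
  [0.147,0.205,0,0,0,0.099],
  [0.147,0.205,0,0,0,0.099],
  [0.147,0.205,0,0,0,0.099],
  [0.147,0.205,0,0,0,0.099],
  [0.147,0.205,0,0,0,0.099],
])

```text
clock: 1.4
tcp_pos: [0.5588, -0.2332, 0.2454]
orientation: [-2.415, -2.008, -0.007]
contact_force: [0.7, 0.5, 0.3]
grip_width: 0.0856
gripper_force: 0.0
```

```bash
python3 - <<'E'
from h import *
import pickle
o=r.get_obs(); im=eyes.grab_frame('wrist'); print(o['clock'],o['tcp_pos'],o['orientation'],o['joints'].round(2))
pickle.dump((o,im),open('pics/w1.pkl','wb')); save('w1.png',im,1.42)
E
```

```text
1.4 [ 0.55876818 -0.23324786  0.24537855] [-2.41462672 -2.00756509 -0.00655225] [ 0.54  0.38 -0.32  1.71  0.13  1.07 -0.  ]
```

View pics/w1.png

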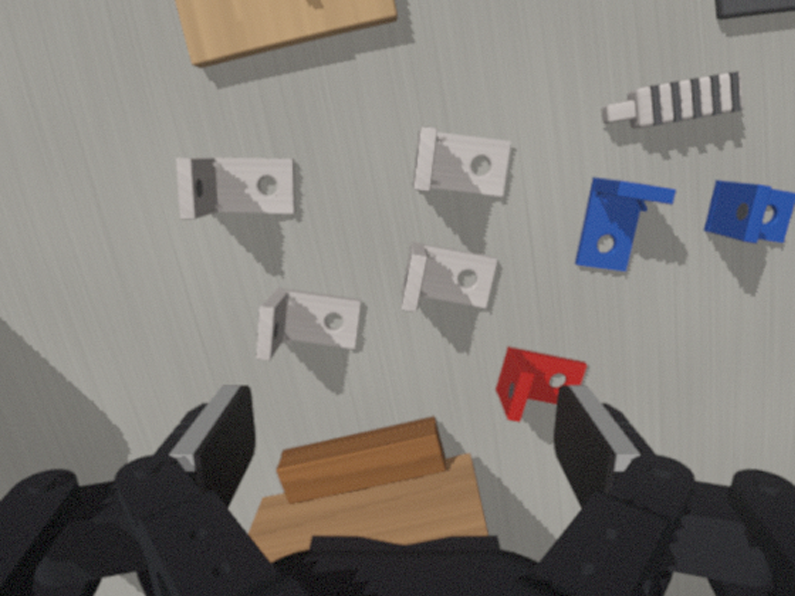

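```bash
python3 - <<'E'
from h import *
import pickle
o,im=pickle.load(open('pics/w1.pkl','rb')); save('w1c.png',im[80:270,115:370],3)
E
```

```text
(no output)
```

View pics/w1c.png

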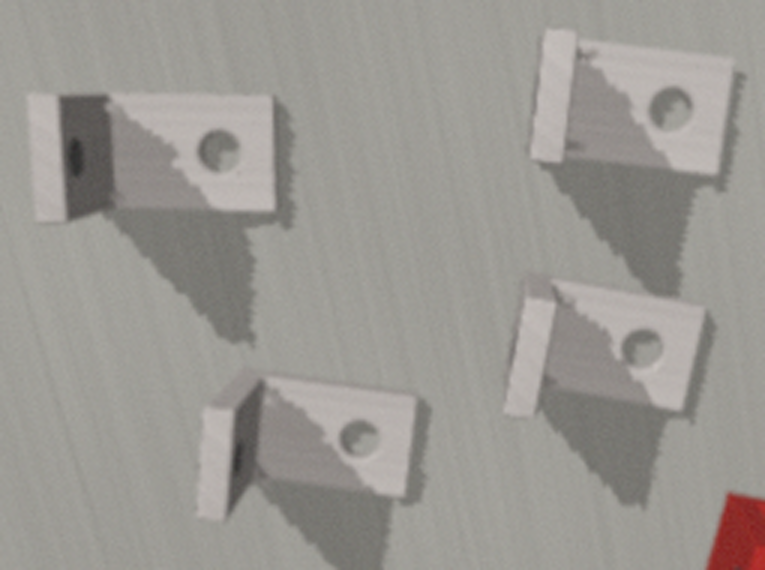

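```bash
python3 - <<'E'
from h import *
import pickle
o,im=pickle.load(open('pics/w1.pkl','rb')); C=cam('wrist',o)
f=lambda q,z: onz(C,(q[0]/3+115,q[1]/3+80),z)[:2]
D=dict(c=[(28,95),(60,95),(67,218),(36,221),(219,151)],d=[(204,405),(236,407),(225,520),(198,517),(360,439)],a=[(545,29),(577,32),(562,161),(530,158),(671,109)],b=[(523,297),(556,297),(536,416),(505,414),(642,349)])
yaw0=.445
tx=R.from_rotvec(o['orientation']).as_matrix()[:,0]; print('toolx ang',np.arctan2(tx[1],tx[0]))
for k,v in D.items():
    P=np.array([f(q,.05) for q in v[:4]]); h=f(v[4],.006); fc=P.mean(0)
    e=(P[0]+P[1]-P[2]-P[3])/2; d=h-fc
    print(k,'flange',fc.round(4),'hole',h.round(4),'len',np.hypot(*d).round(4),'yaw hole',np.arctan2(d[1],d[0]).round(3),'yaw edge',np.arctan2(-e[0],e[1]).round(3),'w',np.hypot(*e).round(4))
    y=np.arctan2(-e[0],e[1]); print('   h-based grip',(h-.041*np.array([np.cos(y),np.sin(y)])).round(4))
E
```

```text
toolx ang 1.3872174394053407
c flange [ 0.4341 -0.1582] hole [ 0.4736 -0.1666] len 0.0404 yaw hole -0.21 yaw edge -0.222 w 0.0366
   h-based grip [ 0.4336 -0.1576]
d flange [ 0.4598 -0.2604] hole [ 0.4981 -0.274 ] len 0.0407 yaw hole -0.341 yaw edge -0.331 w 0.0383
   h-based grip [ 0.4594 -0.2606]
a flange [ 0.5845 -0.1691] hole [ 0.6238 -0.1809] len 0.041 yaw hole -0.292 yaw edge -0.292 w 0.0367
   h-based grip [ 0.5845 -0.1691]
b flange [ 0.564  -0.2445] hole [ 0.602  -0.2597] len 0.0409 yaw hole -0.382 yaw edge -0.333 w 0.0377
   h-based grip [ 0.5632 -0.2463]
```

Call:
step_arm([
  [0.043,0.107,-0.208,0,0,-0.0355],
  [0.043,0.107,-0.208,0,0,-0.0355],
  [0.043,0.107,-0.208,0,0,-0.0355],
  [0.043,0.107,-0.208,0,0,-0.0355],
  [0.043,0.107,-0.208,0,0,-0.0355],
])

```text
clock: 1.87
tcp_pos: [0.578, -0.1744, 0.116]
orientation: [-2.526, -1.857, 0.008]
contact_force: [0.5, -0.1, -0.3]
grip_width: 0.0853
gripper_force: 0.0
```

```bash
cat >> h.py <<'E'
def go(x,y,z,yaw=None,tilt=0):
    "print shift units; yaw: bracket yaw (tool y along it)"
    o=r.get_obs(); p=o['tcp_pos']; A=R.from_rotvec(o['orientation'])
    s=(np.array([x,y,z])-p)/.6
    t=np.zeros(3)
    if yaw is not None:
        T=R.from_euler('x',tilt)*R.from_matrix(np.array([[-np.sin(yaw),np.cos(yaw),0],[np.cos(yaw),np.sin(yaw),0],[0,0,-1]]).T.T)
        t=(T*A.inv()).as_rotvec()/np.pi
    print('t %.2f'%o['clock'],'tcp',p.round(4),'shift',s.round(4).tolist(),'turn',t.round(4).tolist(),'w %.4f'%o['grip_width'],'F',o['contact_force'].round(1))
E
python3 - <<'E'
from h import *
go(.5845,-.1691,.029,-.292)
E
```

```text
t 1.87 tcp [ 0.578  -0.1744  0.116 ] shift [0.0108, 0.0088, -0.145] turn [-0.0008, -0.0025, 0.0034] w 0.0853 F [ 0.5 -0.1 -0.3]
```

Call:
step_arm([
  [0.009,0.007,-0.05,0,0,0.003],
  [0.009,0.007,-0.1,0,0,0.003],
  [0.009,0.007,-0.145,0,0,0.003],
  [0.009,0.007,-0.145,0,0,0.003],
  [0.009,0.007,-0.145,0,0,0.003],
])

```text
clock: 2.28
tcp_pos: [0.5854, -0.1741, 0.0337]
orientation: [-2.526, -1.868, 0.003]
contact_force: [-0.3, 0.3, 0.6]
grip_width: 0.085
gripper_force: 0.0
```

```bash
python3 - <<'E'
from h import *
go(.5845,-.1691,.029,-.292)
E
```

```text
t 2.28 tcp [ 0.5854 -0.1741  0.0337] shift [-0.0016, 0.0083, -0.0079] turn [0.0003, -0.0006, 0.0017] w 0.0850 F [-0.3  0.3  0.6]
```

Call:
step_arm([
  [-0.001,0.0083,-0.007,0,0,0],
  [-0.001,0.0083,-0.007,0,0,0],
  [-0.001,0.0083,-0.007,0,0,0],
])

```text
clock: 2.53
tcp_pos: [0.5867, -0.167, 0.0311]
orientation: [2.522, 1.87, 0.003]
contact_force: [-0.3, 0.3, -0.1]
grip_width: 0.0852
gripper_force: 0.0
```

Call:
step_arm([
  [0,0,0,0,0,0],
  [0,0,0,0,0,0],
  [0,0,0,0,0,0],
  [0,0,0,0,0,0],
  [0,0,0,0,0,0],
], jaw=1, squeeze=50)

```text
clock: 2.95
tcp_pos: [0.5857, -0.167, 0.0294]
orientation: [2.524, 1.871, 0.0]
contact_force: [0.3, 0.2, -0.4]
grip_width: 0.0259
gripper_force: 0.0
```

Call:
step_arm([
  [0,0,0,0,0,0],
  [0,0,0,0,0,0],
  [0,0,0,0,0,0],
  [0,0,0,0,0,0],
  [0,0,0,0,0,0],
])

```text
clock: 3.37
tcp_pos: [0.5857, -0.167, 0.0294]
orientation: [2.524, 1.871, 0.0]
contact_force: [0.6, 0.7, 1.2]
grip_width: 0.0094
gripper_force: 49.1
```

Call:
step_arm([
  [0,0,0.07,0,0,0],
  [0,0,0.14,0,0,0],
  [0,0,0.2,0,0,0],
  [0,0,0.26,0,0,0],
  [0,0,0.28,0,0,0],
])

```text
clock: 3.78
tcp_pos: [0.5881, -0.1673, 0.203]
orientation: [2.519, 1.867, 0.008]
contact_force: [1.3, 0.1, -0.2]
grip_width: 0.0095
gripper_force: 49.2
```

Call:
step_arm([
  [-0.14,0.18,0,0,0,0.098],
  [-0.14,0.18,0,0,0,0.098],
  [-0.14,0.18,0,0,0,0.098],
  [-0.14,0.18,0,0,0,0.098],
  [-0.14,0.18,0,0,0,0.098],
])

```text
clock: 4.2
tcp_pos: [0.499, -0.0557, 0.1969]
orientation: [-2.2, -2.24, 0.002]
contact_force: [0.0, -0.8, -0.7]
grip_width: 0.009
gripper_force: 49.3
```

Call:
step_arm([
  [0,0,0,0,0,0],
  [0,0,0,0,0,0],
  [0,0,0,0,0,0],
])

```text
clock: 4.45
tcp_pos: [0.5024, -0.0603, 0.1971]
orientation: [2.21, 2.233, -0.0]
contact_force: [0.4, -0.8, -0.8]
grip_width: 0.0095
gripper_force: 49.3
```

```bash
python3 - <<'E'
from h import *
import pickle
o=r.get_obs(); im=eyes.grab_frame('wrist'); print(o['clock'],o['tcp_pos'],o['orientation'],o['grip_width'])
pickle.dump((o,im),open('pics/w2.pkl','wb')); save('w2.png',im,1.42)
E
```

```text
4.45 [ 0.50237789 -0.06030028  0.19708194] [ 2.20965846e+00  2.23287552e+00 -4.27537712e-06] 0.009456688197695667
```

View pics/w2.png

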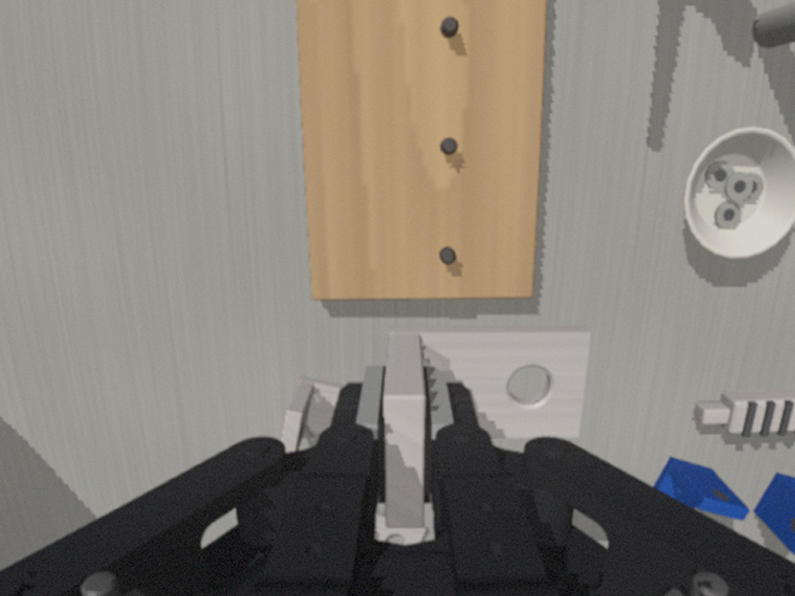

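```bash
cat > pins.py <<'E'
from h import *
def pins(im,C):
    H=cv2.cvtColor(im,cv2.COLOR_RGB2HSV)
    m=((H[...,2]<75)).astype(np.uint8); n,l,s,c=cv2.connectedComponentsWithStats(m)
    return [(c[i],s[i,4],onz(C,c[i],.0205)[:2]) for i in range(1,n) if 30<s[i,4]<300]
if __name__=='__main__':
    import pickle
    o,im=pickle.load(open('pics/w2.pkl','rb')); C=cam('wrist',o)
    for c,a,p in pins(im,C): print(c.round(1),a,p.round(4))
    h=onz(C,(528/1.42,385/1.42),o['tcp_pos'][2]-.0294+.006); A=R.from_rotvec(o['orientation']).as_matrix()
    print('hole',h,'tool frame',(A.T@(h-o['tcp_pos'])).round(4))
    for q in [(297,0),(313,298),(533,297),(546,0)]: print(onz(C,(q[0]/1.42,q[1]/1.42),.015).round(4))
E
python3 pins.py
```

```text
[316.3  21.9] 45 [0.5259 0.0758]
[546.7  25.5] 185 [0.7156 0.0829]
hole [ 0.54288516 -0.06173399  0.17368194] tool frame [-0.0019  0.0405  0.0234]
[0.4418 0.0929 0.015 ]
[ 0.4456 -0.0785  0.015 ]
[ 0.5842 -0.0764  0.015 ]
[0.5798 0.095  0.015 ]
```

```bash
sed -i 's/<75/<95/; s/30<s\[i,4\]/15<s[i,4]/' pins.py; python3 pins.py; python3 - <<'E'
from h import *
import pickle
o,im=pickle.load(open('pics/w2.pkl','rb')); C=cam('wrist',o)
for q in [(450,26),(449,146),(447,255)]: print(onz(C,(q[0]/1.42,q[1]/1.42),.0205).round(4)[:2])
E
```

```text
[316.3  19.2] 111 [0.5259 0.0778]
[315.6 102.9] 83 [0.5271 0.0143]
[506.8 122.9] 36 [0.691  0.0026]
[520.5 131. ] 34 [ 0.7048 -0.0037]
[512.9 150.8] 28 [ 0.7005 -0.0209]
[315.1 179.8] 87 [ 0.5287 -0.0493]
[213.4 297.4] 67 [ 0.4363 -0.1635]
[539.9 294.9] 116 [ 0.7579 -0.1616]
[552.4 294.9] 114 [ 0.772  -0.1619]
[527.  295.8] 120 [ 0.7439 -0.1622]
[507. 348.] 40 [ 0.7361 -0.2234]
[558.2 369.3] 25 [ 0.8054 -0.2551]
hole [ 0.54288516 -0.06173399  0.17368194] tool frame [-0.0019  0.0405  0.0234]
[0.4418 0.0929 0.015 ]
[ 0.4456 -0.0785  0.015 ]
[ 0.5842 -0.0764  0.015 ]
[0.5798 0.095  0.015 ]
[0.5263 0.0785]
[0.5276 0.0143]
[ 0.5285 -0.0491]
```

Call:
step_arm([
  [-0.024,0.021,-0.06,0,0,0],
  [-0.024,0.021,-0.12,0,0,0],
  [-0.024,0.021,-0.18,0,0,0],
  [-0.024,0.021,-0.22,0,0,0],
  [-0.024,0.021,-0.22,0,0,0],
])

```text
clock: 4.92
tcp_pos: [0.4842, -0.047, 0.0609]
orientation: [-2.204, -2.23, 0.009]
contact_force: [-0.5, -0.0, -1.2]
grip_width: 0.0089
gripper_force: 49.1
```

Call:
step_arm([
  [0,0,0,0,0,0],
  [0,0,0,0,0,0],
  [0,0,0,0,0,0],
])

```text
clock: 5.17
tcp_pos: [0.489, -0.0466, 0.067]
orientation: [2.206, 2.233, 0.004]
contact_force: [-0.5, 0.6, 0.1]
grip_width: 0.0091
gripper_force: 49.1
```

```bash
python3 - <<'E'
from h import *
go(.4882,-.0479,.045,.015)
im=eyes.grab_frame('wrist'); save('w3.png',im[180:350,200:480],2.8)
E
```

```text
t 5.17 tcp [ 0.489  -0.0466  0.067 ] shift [-0.0013, -0.0022, -0.0367] turn [0.0001, 0.0011, 0.0009] w 0.0091 F [-0.5  0.6  0.1]
```

View pics/w3.png

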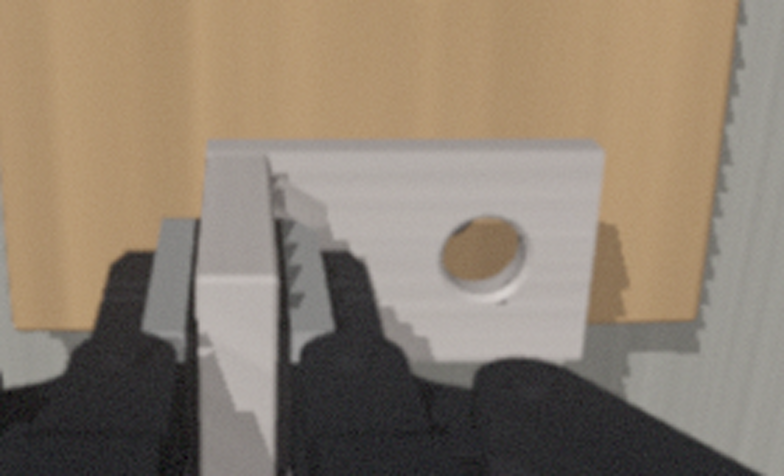

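Call:
step_arm([
  [-0.001,-0.002,-0.012,0,0,0],
  [-0.001,-0.002,-0.024,0,0,0],
  [-0.001,-0.002,-0.028,0,0,0],
  [-0.001,-0.002,-0.032,0,0,0],
  [-0.001,-0.002,-0.036,0,0,0],
])

```text
clock: 5.63
tcp_pos: [0.4864, -0.0475, 0.0442]
orientation: [-2.207, -2.235, 0.002]
contact_force: [-15.3, 0.9, 51.3]
grip_width: 0.0093
gripper_force: 57.6
```

Call:
step_arm([
  [0,0,0,0,0,0],
  [0,0,0,0,0,0],
  [0,0,0,0,0,0],
])

```text
clock: 5.88
tcp_pos: [0.4864, -0.0476, 0.0443]
orientation: [2.207, 2.236, -0.001]
contact_force: [-4.2, 0.2, 10.3]
grip_width: 0.0093
gripper_force: 51.1
```

Call:
step_arm([
  [0,0,0,0,0,0],
  [0,0,0,0,0,0],
  [0,0,0,0,0,0],
  [0,0,0,0,0,0],
  [0,0,0,0,0,0],
], jaw=0.3)

```text
clock: 6.3
tcp_pos: [0.4867, -0.0475, 0.0436]
orientation: [-2.207, -2.236, -0.0]
contact_force: [0.4, -0.4, -0.0]
grip_width: 0.06
gripper_force: 0.0
```

Call:
step_arm([
  [0,0,0.05,0,0,0],
  [0,0,0.11,0,0,0],
  [0,0,0.18,0,0,0],
  [0,0,0.25,0,0,0],
  [0,0,0.25,0,0,0],
], jaw=0)

```text
clock: 6.72
tcp_pos: [0.4911, -0.0472, 0.2011]
orientation: [2.201, 2.229, 0.012]
contact_force: [1.3, -0.2, 0.2]
grip_width: 0.0855
gripper_force: 0.0
```

Call:
step_arm([
  [0,0,0,0,0,0],
  [0,0,0,0,0,0],
])

```text
clock: 6.88
tcp_pos: [0.4863, -0.0478, 0.1936]
orientation: [2.207, 2.235, -0.0]
contact_force: [-0.6, -0.6, -0.8]
grip_width: 0.0852
gripper_force: 0.0
```

```bash
python3 - <<'E'
from h import *
import pickle
# next: bracket b
go(.5636,-.2454,.18,-.34)
o=r.get_obs(); im=eyes.grab_frame('wrist'); pickle.dump((o,im),open('pics/w4.pkl','wb')); save('w4.png',im,1.42)
E
```

```text
t 6.88 tcp [ 0.4863 -0.0478  0.1936] shift [0.1288, -0.3294, -0.0226] turn [0.0001, -0.0, -0.1122] w 0.0852 F [-0.6 -0.6 -0.8]
```

View pics/w4.png

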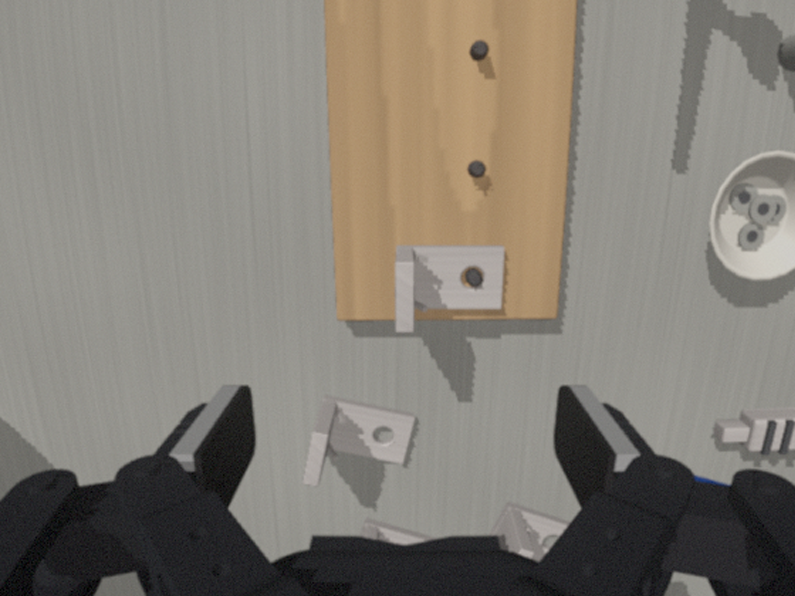

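Bracket a is flat on pin 4: the pin at (474,277) stands inside the hole. I'll recheck where the others are from this view.

```bash
python3 - <<'E'
from h import *
import pickle
o,im=pickle.load(open('pics/w4.pkl','rb')); C=cam('wrist',o); s=1/1.42
print('c hole',onz(C,(383*s,435*s),.006).round(4),'was .4736 -.1666; flange',np.mean([onz(C,(a*s,b*s),.05) for a,b in [(318,433),(333,433),(319,485),(304,483)]],0).round(4),'was .4341 -.158')
print('placed hole',onz(C,(473*s,277*s),.021).round(4))
for n,p in dict(b_top=(.564,-.2445,.05),d_hole=(.498,-.274,.006),d_fl=(.4598,-.2604,.05)).items(): print(n,proj(C,np.array(p))*1.42)
E
```

```text
c hole [ 0.4735 -0.1664  0.006 ] was .4736 -.1666; flange [ 0.4356 -0.1576  0.05  ] was .4341 -.158
placed hole [ 0.5282 -0.049   0.021 ]
b_top [515.20636027 570.95411698]
d_hole [414.98914081 557.34740187]
d_fl [360.62805036 588.42339446]
```

Call:
step_arm([
  [-0.087,-0.184,-0.05,0,0,-0.072],
  [-0.087,-0.184,-0.1,0,0,-0.072],
  [-0.087,-0.184,-0.15,0,0,-0.072],
  [-0.087,-0.184,-0.16,0,0,-0.072],
  [-0.087,-0.184,-0.16,0,0,-0.072],
])

```text
clock: 7.35
tcp_pos: [0.427, -0.1608, 0.0913]
orientation: [-2.443, -1.959, 0.014]
contact_force: [-0.4, 0.7, -1.1]
grip_width: 0.0856
gripper_force: 0.0
```

Call:
step_arm([
  [0,0,0,0,0,0],
  [0,0,0,0,0,0],
  [0,0,0,0,0,0],
])

```text
clock: 7.6
tcp_pos: [0.4356, -0.1569, 0.0982]
orientation: [2.443, 1.974, 0.002]
contact_force: [-0.4, -0.8, 0.2]
grip_width: 0.0854
gripper_force: 0.0
```

```bash
python3 - <<'E'
from h import *
go(.4340,-.158,.029,-.215)
E
```

```text
t 7.60 tcp [ 0.4356 -0.1569  0.0982] shift [-0.0026, -0.0018, -0.1153] turn [-0.0001, 0.0004, -0.0011] w 0.0854 F [-0.4 -0.8  0.2]
```

Call:
step_arm([
  [-0.0026,-0.0018,-0.04,0,0,0],
  [-0.0026,-0.0018,-0.08,0,0,0],
  [-0.0026,-0.0018,-0.105,0,0,0],
  [-0.0026,-0.0018,-0.115,0,0,0],
  [-0.0026,-0.0018,-0.115,0,0,0],
])

```text
clock: 8.02
tcp_pos: [0.4332, -0.158, 0.0284]
orientation: [-2.443, -1.974, 0.0]
contact_force: [-0.2, -0.1, 0.4]
grip_width: 0.0857
gripper_force: 0.0
```

Call:
step_arm([
  [0,0,0,0,0,0],
  [0,0,0,0,0,0],
  [0,0,0,0,0,0],
  [0,0,0,0,0,0],
  [0,0,0,0,0,0],
], jaw=1)

```text
clock: 8.43
tcp_pos: [0.4333, -0.1592, 0.0293]
orientation: [2.445, 1.971, 0.001]
contact_force: [-0.6, -0.1, -0.4]
grip_width: 0.0256
gripper_force: 0.0
```

Call:
step_arm([
  [0,0,0,0,0,0],
  [0,0,0,0,0,0],
  [0,0,0,0,0,0],
  [0,0,0,0,0,0],
  [0,0,0,0,0,0],
])

```text
clock: 8.85
tcp_pos: [0.4331, -0.1592, 0.0291]
orientation: [2.445, 1.972, 0.0]
contact_force: [-1.4, 0.6, 6.3]
grip_width: 0.0094
gripper_force: 49.5
```

Call:
step_arm([
  [0,0,0.06,0,0,0],
  [0,0,0.12,0,0,0],
  [0,0,0.18,0,0,0],
  [0,0,0.217,0,0,0],
  [0,0,0.217,0,0,0],
])

```text
clock: 9.27
tcp_pos: [0.4356, -0.1598, 0.1633]
orientation: [2.44, 1.967, 0.007]
contact_force: [1.1, -1.0, -1.2]
grip_width: 0.0096
gripper_force: 49.3
```

Call:
step_arm([
  [0.089,0.286,0,0,0,0.073],
  [0.089,0.286,0,0,0,0.073],
  [0.089,0.286,0,0,0,0.073],
  [0.089,0.286,0,0,0,0.073],
  [0.089,0.286,0,0,0,0.073],
])

```text
clock: 9.68
tcp_pos: [0.4873, 0.0195, 0.1587]
orientation: [-2.195, -2.246, -0.006]
contact_force: [-0.1, 0.3, -0.4]
grip_width: 0.0093
gripper_force: 49.1
```

Call:
step_arm([
  [0,0,-0.05,0,0,0],
  [0,0,-0.1,0,0,0],
  [0,0,-0.14,0,0,0],
  [0,0,-0.14,0,0,0],
  [0,0,-0.14,0,0,0],
])

```text
clock: 10.1
tcp_pos: [0.4847, 0.0126, 0.0736]
orientation: [-2.201, -2.237, 0.005]
contact_force: [0.8, -0.5, -0.6]
grip_width: 0.0092
gripper_force: 48.9
```

Call:
step_arm([
  [0,0,0,0,0,0],
  [0,0,0,0,0,0],
])

```text
clock: 10.27
tcp_pos: [0.4874, 0.0126, 0.0762]
orientation: [2.203, 2.238, 0.003]
contact_force: [-0.2, 0.4, -1.3]
grip_width: 0.0098
gripper_force: 48.9
```

```bash
cat > hole.py <<'E'
from h import *
def hole(pin,pz=.0437,yaw=.015):
    "find held plate's hole in wrist view; print its tool-frame place and shift to the pin"
    o=r.get_obs(); im=eyes.grab_frame('wrist'); C=cam('wrist',o); A=R.from_rotvec(o['orientation']).as_matrix(); p=np.array(o['tcp_pos'])
    uv=proj(C,p+A@[0,.0405,.0234]).astype(int); u,v=uv
    sub=im[v-28:v+28,u-28:u+28]; H=cv2.cvtColor(sub,cv2.COLOR_RGB2HSV)
    m=((H[...,1]>70)|(H[...,2]<110)).astype(np.uint8)
    n,l,s,c=cv2.connectedComponentsWithStats(m)
    c0=[28,28]; k=min([i for i in range(1,n) if s[i,4]>60],key=lambda i:np.hypot(*(c[i]-c0)))
    q=c[k]+[u-28,v-28]; h=onz(C,q,p[2]-.0234); print('blob',s[k],q.round(1),'tool frame of hole',(A.T@(h-p)).round(4))
    d=np.array(pin)-h[:2]; print('shift hole->pin',(d/.6).round(4))
E
python3 - <<'E'
from h import *
from hole import hole
go(.4866,.0123,.045,.015)
hole((.5271,.0143))
E
```

```text
t 10.27 tcp [0.4874 0.0126 0.0762] shift [-0.0013, -0.0006, -0.0521] turn [-0.0001, 0.0008, -0.0002] w 0.0098 F [-0.2  0.4 -1.3]
blob [ 15  12  27  22 452] [371.8 261.7] tool frame of hole [0.0029 0.0401 0.0235]
shift hole->pin [-0.0007 -0.0031]
```

Call:
step_arm([
  [-0.001,-0.002,-0.02,0,0,0],
  [-0.001,-0.002,-0.03,0,0,0],
  [-0.001,-0.002,-0.038,0,0,0],
  [-0.001,-0.002,-0.044,0,0,0],
  [-0.001,-0.002,-0.048,0,0,0],
])

```text
clock: 10.73
tcp_pos: [0.4857, 0.0114, 0.046]
orientation: [2.204, 2.239, 0.0]
contact_force: [0.3, 0.7, -1.1]
grip_width: 0.0095
gripper_force: 49.1
```

Call:
step_arm([
  [0,0,-0.002,0,0,0],
  [0,0,-0.003,0,0,0],
  [0,0,-0.003,0,0,0],
])

```text
clock: 10.98
tcp_pos: [0.4858, 0.0115, 0.0443]
orientation: [-2.204, -2.239, -0.0]
contact_force: [0.1, 0.3, -1.5]
grip_width: 0.0094
gripper_force: 49.1
```

Call:
step_arm([
  [0,0,0,0,0,0],
  [0,0,0,0,0,0],
  [0,0,0,0,0,0],
  [0,0,0,0,0,0],
  [0,0,0,0,0,0],
], jaw=0.3)

```text
clock: 11.4
tcp_pos: [0.4858, 0.0114, 0.0444]
orientation: [2.204, 2.239, 0.0]
contact_force: [0.5, 0.2, -0.4]
grip_width: 0.06
gripper_force: 0.0
```

Call:
step_arm([
  [0,0,0.05,0,0,0],
  [0,0,0.11,0,0,0],
  [0,0,0.18,0,0,0],
  [0,0,0.24,0,0,0],
  [0,0,0.24,0,0,0],
], jaw=0)

```text
clock: 11.82
tcp_pos: [0.4897, 0.0122, 0.1952]
orientation: [2.198, 2.233, 0.013]
contact_force: [1.1, 0.4, -0.2]
grip_width: 0.0851
gripper_force: 0.0
```

Call:
step_arm([
  [-0.022,-0.227,0,0,0,-0.055],
  [-0.022,-0.227,0,0,0,-0.055],
  [-0.022,-0.227,0,0,0,-0.055],
  [-0.022,-0.227,0,0,0,-0.055],
  [-0.022,-0.227,0,0,0,-0.055],
])

```text
clock: 12.23
tcp_pos: [0.4715, -0.1294, 0.1881]
orientation: [2.395, 2.031, -0.002]
contact_force: [-0.3, 0.0, 0.4]
grip_width: 0.0855
gripper_force: 0.0
```

Call:
step_arm([
  [-0.022,-0.227,0,0,0,-0.055],
  [-0.022,-0.227,0,0,0,-0.055],
  [-0.022,-0.227,0,0,0,-0.055],
  [-0.022,-0.227,0,0,0,-0.055],
  [-0.022,-0.227,0,0,0,-0.055],
])

```text
clock: 12.65
tcp_pos: [0.4585, -0.2643, 0.1881]
orientation: [2.56, 1.819, -0.001]
contact_force: [0.1, 0.2, 0.0]
grip_width: 0.0851
gripper_force: 0.0
```

Call:
step_arm([
  [0,0,-0.05,0,0,0],
  [0,0,-0.05,0,0,0],
  [0,0,-0.05,0,0,0],
  [0,0,-0.05,0,0,0],
])

```text
clock: 12.98
tcp_pos: [0.4599, -0.2594, 0.1588]
orientation: [-2.553, -1.83, -0.001]
contact_force: [0.2, 0.4, -0.8]
grip_width: 0.0852
gripper_force: 0.0
```

```bash
python3 - <<'E'
from h import *
import pickle
go(.4596,-.2605,.029,-.334)
o=r.get_obs(); im=eyes.grab_frame('wrist'); C=cam('wrist',o); pickle.dump((o,im),open('pics/w5.pkl','wb'))
for n,p in dict(d_hole=(.4981,-.274,.006),d_fl=(.4597,-.2605,.05),b_hole=(.602,-.2597,.006),b_fl=(.5636,-.245,.05)).items():
    q=proj(C,np.array(p)); print(n,q*1.42); cv2.circle(im,tuple(int(x) for x in q),2,(0,255,0),-1)
save('w5.png',im,1.42)
E
```

```text
t 12.98 tcp [ 0.4599 -0.2594  0.1588] shift [-0.0005, -0.0018, -0.2164] turn [-0.0002, -0.0, -0.0022] w 0.0852 F [ 0.2  0.4 -0.8]
d_hole [475.70787861 285.21978259]
d_fl [403.76605359 306.9978385 ]
b_hole [647.4970306 203.1893166]
b_fl [605.27524196 207.71276619]
```

View pics/w5.png

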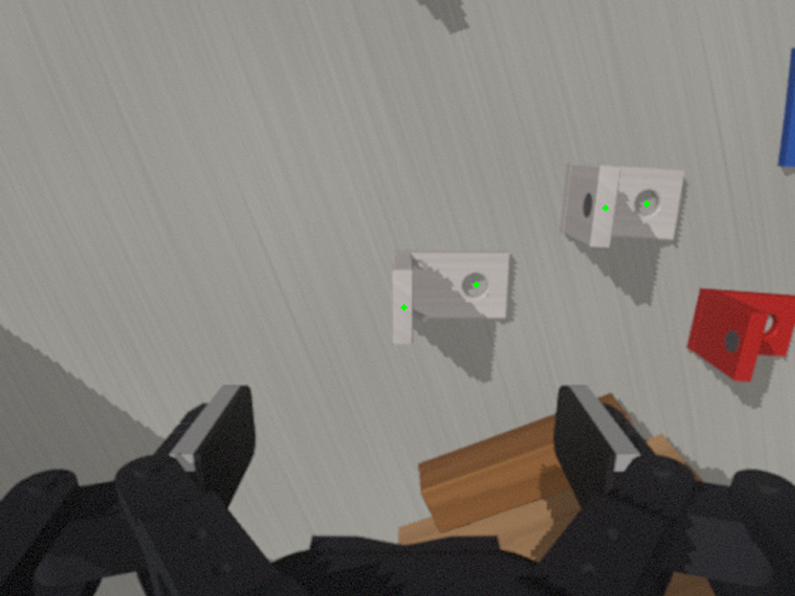

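Markers land on the holes and flanges of d (476,285) and b (647,203), so neither has moved. Next I'll grasp d.

Call:
step_arm([
  [-0.0005,-0.0018,-0.07,0,0,-0.002],
  [-0.0005,-0.0018,-0.14,0,0,-0.002],
  [-0.0005,-0.0018,-0.2,0,0,-0.002],
  [-0.0005,-0.0018,-0.216,0,0,-0.002],
  [-0.0005,-0.0018,-0.216,0,0,-0.002],
])

```text
clock: 13.45
tcp_pos: [0.4579, -0.2609, 0.0272]
orientation: [-2.557, -1.818, 0.003]
contact_force: [-0.4, 0.7, 1.0]
grip_width: 0.0857
gripper_force: 0.0
```

Call:
step_arm([
  [0,0,0,0,0,0],
  [0,0,0,0,0,0],
  [0,0,0,0,0,0],
  [0,0,0,0,0,0],
  [0,0,0,0,0,0],
], jaw=1)

```text
clock: 13.87
tcp_pos: [0.4597, -0.2626, 0.03]
orientation: [2.56, 1.817, 0.002]
contact_force: [0.4, -0.1, -0.5]
grip_width: 0.0254
gripper_force: 0.0
```

Call:
step_arm([
  [0,0,0,0,0,0],
  [0,0,0,0,0,0],
  [0,0,0,0,0,0],
  [0,0,0,0,0,0],
  [0,0,0,0,0,0],
])

```text
clock: 14.28
tcp_pos: [0.4593, -0.2624, 0.0295]
orientation: [2.561, 1.818, 0.0]
contact_force: [-1.1, -0.1, 7.5]
grip_width: 0.0093
gripper_force: 49.9
```

Call:
step_arm([
  [0,0,0.06,0,0,0],
  [0,0,0.12,0,0,0],
  [0,0,0.18,0,0,0],
  [0,0,0.25,0,0,0],
  [0,0,0.25,0,0,0],
])

```text
clock: 14.7
tcp_pos: [0.463, -0.2638, 0.1862]
orientation: [2.553, 1.812, 0.009]
contact_force: [0.9, 0.1, -0.4]
grip_width: 0.0096
gripper_force: 49.1
```

Call:
step_arm([
  [0.0218,0.2815,0,0,0,0.0557],
  [0.0218,0.2815,0,0,0,0.0557],
  [0.0218,0.2815,0,0,0,0.0557],
  [0.0218,0.2815,0,0,0,0.0557],
  [0.0218,0.2815,0,0,0,0.0557],
])

```text
clock: 15.12
tcp_pos: [0.4726, -0.0847, 0.179]
orientation: [-2.381, -2.047, -0.005]
contact_force: [-0.1, -0.5, -0.8]
grip_width: 0.0093
gripper_force: 49.0
```

Call:
step_arm([
  [0.0218,0.2815,0,0,0,0.0557],
  [0.0218,0.2815,0,0,0,0.0557],
  [0.0218,0.2815,0,0,0,0.0557],
  [0.0218,0.2815,0,0,0,0.0557],
  [0.0218,0.2815,0,0,0,0.0557],
])

```text
clock: 15.53
tcp_pos: [0.4853, 0.0847, 0.1794]
orientation: [-2.192, -2.247, -0.008]
contact_force: [0.8, 0.1, -0.2]
grip_width: 0.0092
gripper_force: 49.0
```

Call:
step_arm([
  [0,0,-0.05,0,0,0],
  [0,0,-0.1,0,0,0],
  [0,0,-0.15,0,0,0],
  [0,0,-0.175,0,0,0],
  [0,0,-0.175,0,0,0],
])

```text
clock: 15.95
tcp_pos: [0.4825, 0.0747, 0.0704]
orientation: [-2.203, -2.235, 0.008]
contact_force: [0.6, -1.5, -1.0]
grip_width: 0.0089
gripper_force: 49.0
```

Call:
step_arm([
  [0,0,0,0,0,0],
  [0,0,0,0,0,0],
  [0,0,0,0,0,0],
])

```text
clock: 16.2
tcp_pos: [0.4863, 0.0759, 0.0751]
orientation: [2.205, 2.236, 0.003]
contact_force: [-0.5, -0.2, -0.9]
grip_width: 0.0097
gripper_force: 49.0
```

```bash
python3 - <<'E'
from h import *
from hole import hole
go(.4854,.0753,.045,.015)
hole((.5259,.0778))
E
```

```text
t 16.20 tcp [0.4863 0.0759 0.0751] shift [-0.0015, -0.0009, -0.0502] turn [-0.0001, 0.0009, 0.0004] w 0.0097 F [-0.5 -0.2 -0.9]
blob [ 15  11  27  23 451] [371.7 260.9] tool frame of hole [0.0032 0.0401 0.0235]
shift hole->pin [-0.0008 -0.0031]
```

Call:
step_arm([
  [-0.0012,-0.002,-0.02,0,0,0],
  [-0.0012,-0.002,-0.03,0,0,0],
  [-0.0012,-0.002,-0.038,0,0,0],
  [-0.0012,-0.002,-0.044,0,0,0],
  [-0.0012,-0.002,-0.048,0,0,0],
])

```text
clock: 16.67
tcp_pos: [0.4845, 0.0746, 0.0448]
orientation: [-2.206, -2.237, -0.0]
contact_force: [0.0, -0.2, -0.7]
grip_width: 0.0099
gripper_force: 49.0
```

Call:
step_arm([
  [0,0,-0.002,0,0,0],
  [0,0,-0.003,0,0,0],
  [0,0,-0.003,0,0,0],
])

```text
clock: 16.92
tcp_pos: [0.4845, 0.0747, 0.0445]
orientation: [2.205, 2.237, -0.001]
contact_force: [-6.3, -1.1, 18.6]
grip_width: 0.0094
gripper_force: 51.8
```

Call:
step_arm([
  [0,0,0,0,0,0],
  [0,0,0,0,0,0],
  [0,0,0,0,0,0],
  [0,0,0,0,0,0],
  [0,0,0,0,0,0],
], jaw=0.3)

```text
clock: 17.33
tcp_pos: [0.4844, 0.0744, 0.043]
orientation: [-2.206, -2.237, 0.0]
contact_force: [-0.4, -0.0, 0.4]
grip_width: 0.0597
gripper_force: 0.0
```

Call:
step_arm([
  [0,0,0.05,0,0,0],
  [0,0,0.11,0,0,0],
  [0,0,0.18,0,0,0],
  [0,0,0.24,0,0,0],
  [0,0,0.24,0,0,0],
], jaw=0)

```text
clock: 17.75
tcp_pos: [0.4883, 0.0758, 0.1938]
orientation: [2.201, 2.232, 0.014]
contact_force: [1.1, 1.3, 0.2]
grip_width: 0.0852
gripper_force: 0.0
```

Call:
step_arm([
  [0.066,-0.2665,0,0,0,-0.0573],
  [0.066,-0.2665,0,0,0,-0.0573],
  [0.066,-0.2665,0,0,0,-0.0573],
  [0.066,-0.2665,0,0,0,-0.0573],
  [0.066,-0.2665,0,0,0,-0.0573],
])

```text
clock: 18.17
tcp_pos: [0.5248, -0.095, 0.1867]
orientation: [2.407, 2.014, -0.004]
contact_force: [-0.3, -0.3, 0.4]
grip_width: 0.0856
gripper_force: 0.0
```

Call:
step_arm([
  [0.066,-0.2665,0,0,0,-0.0573],
  [0.066,-0.2665,0,0,0,-0.0573],
  [0.066,-0.2665,0,0,0,-0.0573],
  [0.066,-0.2665,0,0,0,-0.0573],
  [0.066,-0.2665,0,0,0,-0.0573],
])

```text
clock: 18.58
tcp_pos: [0.5633, -0.2555, 0.1865]
orientation: [2.577, 1.789, -0.004]
contact_force: [-0.1, -0.8, -0.4]
grip_width: 0.0852
gripper_force: 0.0
```

Call:
step_arm([
  [0,0,-0.05,0,0,0],
  [0,0,-0.05,0,0,0],
  [0,0,-0.05,0,0,0],
  [0,0,-0.05,0,0,0],
])

```text
clock: 18.92
tcp_pos: [0.5637, -0.2444, 0.1575]
orientation: [-2.569, -1.807, -0.0]
contact_force: [0.2, -0.4, 0.4]
grip_width: 0.0855
gripper_force: 0.0
```

```bash
python3 - <<'E'
from h import *
import pickle
go(.5636,-.245,.029,-.34)
o=r.get_obs(); im=eyes.grab_frame('wrist'); C=cam('wrist',o); pickle.dump((o,im),open('pics/w6.pkl','wb'))
H=cv2.cvtColor(im,cv2.COLOR_RGB2HSV)
for n,p in dict(b_hole=(.602,-.2597,.006),b_fl=(.5636,-.245,.05)).items():
    q=proj(C,np.array(p)); print(n,q*1.42); cv2.circle(im,tuple(int(x) for x in q),2,(0,255,0),-1)
save('w6.png',im,1.42)
E
```

```text
t 18.92 tcp [ 0.5637 -0.2444  0.1575] shift [-0.0002, -0.0011, -0.2142] turn [-0.0002, -0.0001, 0.0015] w 0.0855 F [ 0.2 -0.4  0.4]
b_hole [476.67366954 285.66321464]
b_fl [403.65747272 306.83376454]
```

View pics/w6.png

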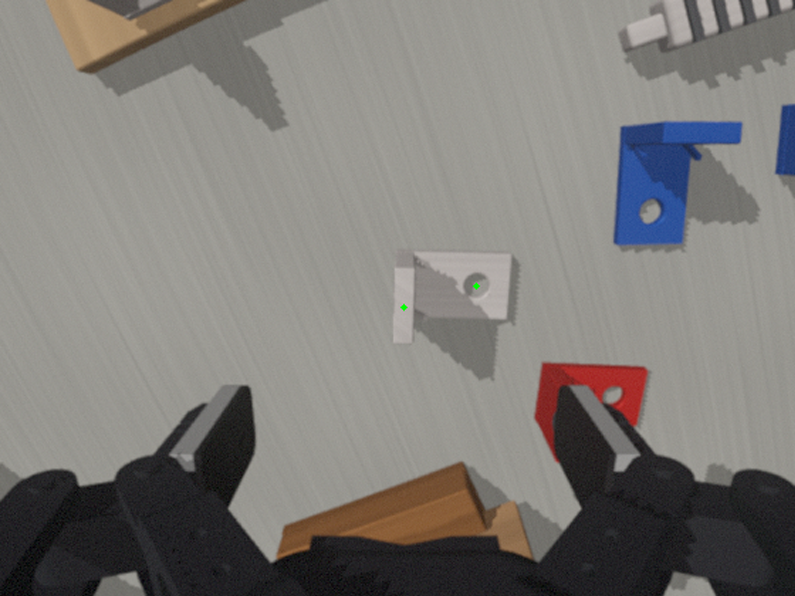

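Call:
step_arm([
  [0,0.001,-0.07,0,0,0.001],
  [0,0.001,-0.14,0,0,0.001],
  [0,0.001,-0.2,0,0,0.001],
  [0,0.001,-0.214,0,0,0.001],
  [0,0.001,-0.214,0,0,0.001],
])

```text
clock: 19.38
tcp_pos: [0.5623, -0.2438, 0.0271]
orientation: [-2.564, -1.809, 0.004]
contact_force: [-0.0, 0.1, -0.2]
grip_width: 0.0856
gripper_force: 0.0
```

Call:
step_arm([
  [0,0,0,0,0,0],
  [0,0,0,0,0,0],
  [0,0,0,0,0,0],
  [0,0,0,0,0,0],
  [0,0,0,0,0,0],
], jaw=1)

```text
clock: 19.8
tcp_pos: [0.5644, -0.2451, 0.0302]
orientation: [2.566, 1.809, 0.002]
contact_force: [-0.4, 0.1, -0.1]
grip_width: 0.0254
gripper_force: 0.0
```

Call:
step_arm([
  [0,0,0,0,0,0],
  [0,0,0,0,0,0],
  [0,0,0,0,0,0],
  [0,0,0,0,0,0],
  [0,0,0,0,0,0],
])

```text
clock: 20.22
tcp_pos: [0.5641, -0.245, 0.0296]
orientation: [2.567, 1.809, 0.001]
contact_force: [-1.9, -0.0, 5.8]
grip_width: 0.0095
gripper_force: 49.7
```

Call:
step_arm([
  [0,0,0.06,0,0,0],
  [0,0,0.12,0,0,0],
  [0,0,0.18,0,0,0],
  [0,0,0.25,0,0,0],
  [0,0,0.25,0,0,0],
])

```text
clock: 20.63
tcp_pos: [0.568, -0.2459, 0.1871]
orientation: [2.559, 1.804, 0.012]
contact_force: [1.6, -0.2, 0.8]
grip_width: 0.0094
gripper_force: 49.0
```

Call:
step_arm([
  [-0.0668,0.3215,0,0,0,0.057],
  [-0.0668,0.3215,0,0,0,0.057],
  [-0.0668,0.3215,0,0,0,0.057],
  [-0.0668,0.3215,0,0,0,0.057],
  [-0.0668,0.3215,0,0,0,0.057],
])

```text
clock: 21.05
tcp_pos: [0.5223, -0.048, 0.1786]
orientation: [-2.392, -2.035, -0.001]
contact_force: [0.6, 0.2, -0.1]
grip_width: 0.0094
gripper_force: 49.0
```

Call:
step_arm([
  [-0.0668,0.3215,0,0,0,0.057],
  [-0.0668,0.3215,0,0,0,0.057],
  [-0.0668,0.3215,0,0,0,0.057],
  [-0.0668,0.3215,0,0,0,0.057],
  [-0.0668,0.3215,0,0,0,0.057],
])

```text
clock: 21.47
tcp_pos: [0.482, 0.1448, 0.1788]
orientation: [-2.201, -2.241, -0.002]
contact_force: [0.3, 0.4, -0.1]
grip_width: 0.0096
gripper_force: 49.0
```

Call:
step_arm([
  [0,0,-0.05,0,0,0],
  [0,0,-0.1,0,0,0],
  [0,0,-0.15,0,0,0],
  [0,0,-0.175,0,0,0],
  [0,0,-0.175,0,0,0],
])

```text
clock: 21.88
tcp_pos: [0.4808, 0.1402, 0.0704]
orientation: [-2.201, -2.237, 0.009]
contact_force: [-1.1, -0.4, -0.8]
grip_width: 0.0094
gripper_force: 49.0
```

Call:
step_arm([
  [0,0,0,0,0,0],
  [0,0,0,0,0,0],
  [0,0,0,0,0,0],
])

```text
clock: 22.13
tcp_pos: [0.4846, 0.1415, 0.0751]
orientation: [2.204, 2.237, 0.004]
contact_force: [0.2, 1.0, -0.6]
grip_width: 0.0094
gripper_force: 49.0
```

```bash
python3 - <<'E'
from h import *
from hole import hole
go(.4840,.1409,.045,.015)
hole((.5245,.1415))
E
```

```text
t 22.13 tcp [0.4846 0.1415 0.0751] shift [-0.001, -0.0009, -0.0501] turn [-0.0003, 0.0008, -0.0] w 0.0094 F [ 0.2  1.  -0.6]
blob [ 15  14  27  22 441] [371.5 264. ] tool frame of hole [0.0017 0.0401 0.0235]
shift hole->pin [-0.0003 -0.0038]
```

Call:
step_arm([
  [-0.001,-0.0015,-0.02,0,0,0],
  [-0.001,-0.0015,-0.03,0,0,0],
  [-0.001,-0.0015,-0.038,0,0,0],
  [-0.001,-0.0015,-0.044,0,0,0],
  [-0.001,-0.0015,-0.048,0,0,0],
])

```text
clock: 22.6
tcp_pos: [0.4826, 0.1403, 0.0444]
orientation: [-2.204, -2.238, 0.001]
contact_force: [-12.4, -3.1, 47.7]
grip_width: 0.0095
gripper_force: 57.1
```

Call:
step_arm([
  [0,0,-0.002,0,0,0],
  [0,0,-0.003,0,0,0],
  [0,0,-0.003,0,0,0],
])

```text
clock: 22.85
tcp_pos: [0.4826, 0.1403, 0.0445]
orientation: [2.203, 2.238, -0.001]
contact_force: [-6.5, -2.7, 20.6]
grip_width: 0.0094
gripper_force: 52.4
```

Call:
step_arm([
  [0,0,0,0,0,0],
  [0,0,0,0,0,0],
  [0,0,0,0,0,0],
  [0,0,0,0,0,0],
  [0,0,0,0,0,0],
], jaw=0.3)

```text
clock: 23.27
tcp_pos: [0.4828, 0.1402, 0.0429]
orientation: [-2.204, -2.238, 0.0]
contact_force: [-0.8, 0.4, -0.4]
grip_width: 0.0601
gripper_force: 0.0
```

Call:
step_arm([
  [0,0,0.05,0,0,0],
  [0,0,0.11,0,0,0],
  [0,0,0.18,0,0,0],
  [0,0,0.25,0,0,0],
  [0,0,0.25,0,0,0],
])

```text
clock: 23.68
tcp_pos: [0.4867, 0.1423, 0.2004]
orientation: [2.2, 2.234, 0.016]
contact_force: [0.6, 0.5, -0.3]
grip_width: 0.0599
gripper_force: 0.0
```

Call:
step_arm([
  [0,0,0.05,0,0,0],
  [0,0,0.11,0,0,0],
  [0,0,0.18,0,0,0],
  [0,0,0.2,0,0,0],
  [0,0,0.2,0,0,0],
], jaw=1)

```text
clock: 24.1
tcp_pos: [0.4848, 0.1412, 0.3171]
orientation: [2.202, 2.235, 0.01]
contact_force: [0.6, -0.1, -0.2]
grip_width: 0.0005
gripper_force: 0.0
```

Call:
step_arm([
  [0,0,0,0,0,0],
  [0,0,0,0,0,0],
  [0,0,0,0,0,0],
])

```text
clock: 24.35
tcp_pos: [0.482, 0.1397, 0.3113]
orientation: [-2.203, -2.237, 0.004]
contact_force: [0.4, -0.4, -0.0]
grip_width: 0.0002
gripper_force: 0.0
```

```bash
python3 - <<'E'
from h import *
import pickle
o=r.get_obs(); im=eyes.grab_frame('wrist'); pickle.dump((o,im),open('pics/w7.pkl','wb')); save('w7.png',im,1.42); print(o['tcp_pos'])
im=eyes.grab_frame('scene'); np.save('pics/scene2.npy',im)
E
```

```text
[0.48202704 0.13969252 0.31134411]
```

View pics/w7.png

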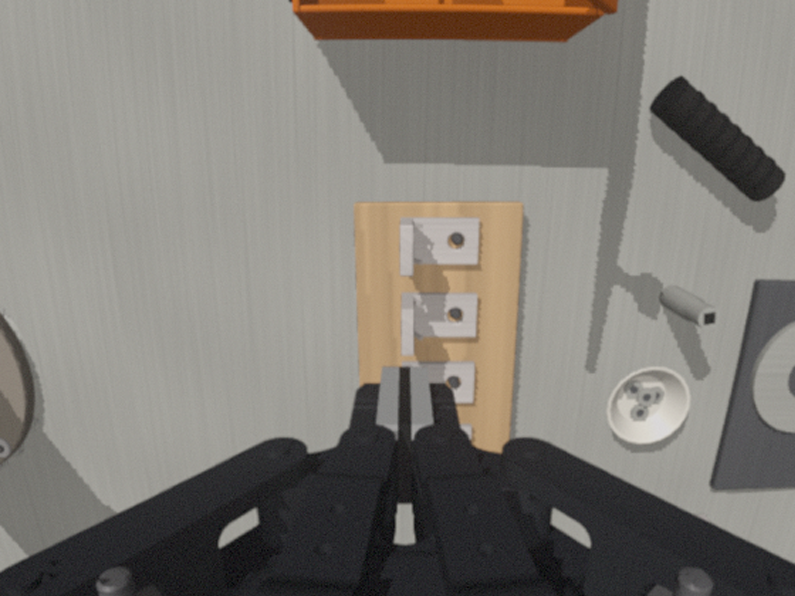

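Brackets seated on pins 1–3, at (456,240), (455,314) and (453,382). The case's near wall base runs from (317,38) to (566,40). Now the case and lid geometry.

```bash
python3 - <<'E'
from h import *
import pickle
from scipy.optimize import brentq
o,im=pickle.load(open('pics/w7.pkl','rb')); C=cam('wrist',o); s=1/1.42
A=onz(C,(317*s,39*s),0);B=onz(C,(567*s,40*s),0); print('base',A.round(4),B.round(4),np.linalg.norm(A-B))
A=onz(C,(294*s,11*s),.085);B=onz(C,(616*s,11*s),.085); print('rim',A.round(4),B.round(4),np.linalg.norm(A-B))
T=cam('top'); S=cam('scene')
# triangulate free-edge corners & knob from top+scene
def tri(a,b):
    o1,d1=ray(T,np.array(a)*s);o2,d2=ray(S,np.array(b)*s)
    M=np.stack([d1,-d2],1); t=np.linalg.lstsq(M,o2-o1,rcond=None)[0]; p=o1+d1*t[0];q=o2+d2*t[1]; return ((p+q)/2).round(3),np.linalg.norm(p-q).round(3)
# top free edge: right(-y) corner (198,365), left (104,365); scene: corners (449,113)? (491,76)
for n,a,b in [('corner -y',(198,365),(449,113)),('corner +y',(104,365),(491,77)),('knob',(150,335),(489,104)),('hinge -y',(229,307),(487,205)),('hinge-y2',(229,307),(499,205))]: print(n,tri(a,b))
E
python3 - <<'E'
from h import *
im=np.load('pics/scene0.npy'); save('cs.png',im[45:170,280:385],4.5)
E
```

```text
base [0.41   0.2975 0.    ] [0.6089 0.3011 0.    ] 0.19888963156530448
rim [0.4093 0.2976 0.085 ] [0.6149 0.3029 0.085 ] 0.20566359434722936
corner -y (array([0.496, 0.295, 0.255]), np.float64(0.01))
corner +y (array([0.491, 0.448, 0.239]), np.float64(0.002))
knob (array([0.538, 0.372, 0.249]), np.float64(0.003))
hinge -y (array([0.607, 0.293, 0.096]), np.float64(0.007))
hinge-y2 (array([0.616, 0.304, 0.088]), np.float64(0.015))
```

View pics/cs.png

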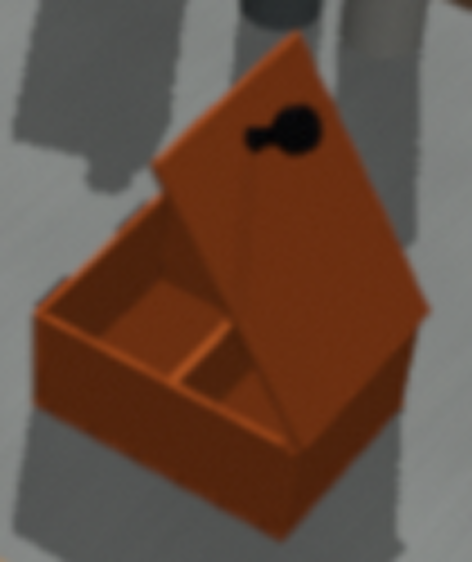

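Call:
step_arm([
  [0.113,0.317,0.02,0,0,0],
  [0.113,0.317,0.02,0,0,0],
  [0.113,0.317,0.02,0,0,0],
  [0.113,0.317,0.02,0,0,0],
  [0.113,0.317,0.02,0,0,0],
])

```text
clock: 24.87
tcp_pos: [0.5508, 0.3329, 0.324]
orientation: [-2.203, -2.238, 0.002]
contact_force: [0.1, -0.1, -0.4]
grip_width: 0.0
gripper_force: 0.0
```

Call:
step_arm([
  [0,0,0,0,0,0],
  [0,0,0,0,0,0],
  [0,0,-0.03,0,0,0],
  [0,0,-0.06,0,0,0],
  [0,0,-0.06,0,0,0],
])

```text
clock: 25.28
tcp_pos: [0.5495, 0.3273, 0.2849]
orientation: [-2.206, -2.237, 0.011]
contact_force: [-1.5, -0.1, -0.9]
grip_width: -0.0001
gripper_force: 0.0
```

Call:
step_arm([
  [0,0,0,0,0,0],
  [0,0,0,0,0,0],
])

```text
clock: 25.45
tcp_pos: [0.551, 0.3297, 0.2898]
orientation: [2.205, 2.237, 0.001]
contact_force: [-0.4, -0.1, 0.1]
grip_width: 0.0003
gripper_force: 0.0
```

```bash
python3 - <<'E'
from h import *
go(.515,.33,.247,.015)
E
```

```text
t 25.45 tcp [0.551  0.3297 0.2898] shift [-0.0601, 0.0005, -0.0714] turn [0.0, 0.0002, 0.0002] w 0.0003 F [-0.4 -0.1  0.1]
```

Call:
step_arm([
  [-0.012,0,-0.03,0,0,0],
  [-0.023,0,-0.051,0,0,0],
  [-0.042,0,-0.062,0,0,0],
  [-0.06,0,-0.071,0,0,0],
  [-0.06,0,-0.071,0,0,0],
])

```text
clock: 25.87
tcp_pos: [0.5128, 0.3305, 0.2468]
orientation: [-2.202, -2.24, 0.001]
contact_force: [-1.1, 0.2, -0.4]
grip_width: 0.0003
gripper_force: 0.0
```

Call:
step_arm([
  [-0.018,0,-0.014,0,0,0],
  [-0.037,0,-0.029,0,0,0],
  [-0.057,0,-0.05,0,0,0],
  [-0.077,0,-0.072,0,0,0],
  [-0.092,0,-0.096,0,0,0],
])

```text
clock: 26.28
tcp_pos: [0.4603, 0.3309, 0.1904]
orientation: [2.204, 2.237, 0.005]
contact_force: [0.6, -0.1, 0.5]
grip_width: -0.0001
gripper_force: 0.4
```

Call:
step_arm([
  [-0.015,0,-0.025,0,0,0],
  [-0.025,0,-0.052,0,0,0],
  [-0.035,0,-0.08,0,0,0],
  [-0.039,0,-0.108,0,0,0],
  [-0.043,0,-0.13,0,0,0],
])

```text
clock: 26.7
tcp_pos: [0.4349, 0.3308, 0.1113]
orientation: [2.204, 2.237, 0.003]
contact_force: [1.3, 0.4, 0.5]
grip_width: 0.0001
gripper_force: 0.3
```

Call:
step_arm([
  [0,0,-0.003,0,0,0],
  [0,0,-0.006,0,0,0],
  [0,0,-0.006,0,0,0],
])

```text
clock: 26.95
tcp_pos: [0.4348, 0.3309, 0.1083]
orientation: [2.205, 2.237, 0.003]
contact_force: [-0.0, 1.0, 0.6]
grip_width: -0.0001
gripper_force: 0.0
```

Call:
step_arm([
  [0,0,-0.001,0,0,0],
  [0,0,-0.003,0,0,0],
  [0,0,-0.005,0,0,0],
  [0,0,-0.005,0,0,0],
])

```text
clock: 27.28
tcp_pos: [0.4348, 0.3311, 0.1073]
orientation: [2.204, 2.236, 0.004]
contact_force: [-3.4, -4.7, 19.7]
grip_width: 0.0001
gripper_force: 10.1
```

```bash
python3 - <<'E'
from h import *
a=eyes.grab_frame('top'); save('t2.png',a,1.42); go(0.48,0.,.3,.015)
E
```

```text
t 27.33 tcp [0.4348 0.3311 0.1073] shift [0.0753, -0.5518, 0.3212] turn [-0.0002, 0.001, 0.0001] w -0.0000 F [-4.8 -4.7 20.4]
```

View pics/t2.png

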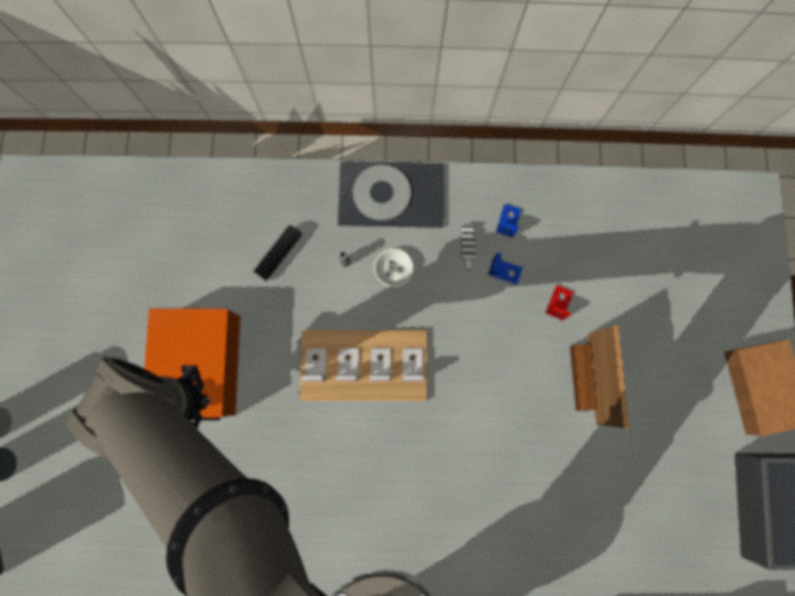

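The lid is shut and the case's orange top covers the whole case. All four brackets are on their pins at (313–413,362). Next is the shield, with its top edge running from (616,326) to (626,426).

Call:
step_arm([
  [0,0,0.06,0,0,0],
  [0,0,0.12,0,0,0],
  [0,0,0.19,0,0,0],
  [0,0,0.26,0,0,0],
  [0,0,0.32,0,0,0],
])

```text
clock: 27.75
tcp_pos: [0.4337, 0.3307, 0.2999]
orientation: [2.204, 2.238, 0.004]
contact_force: [0.8, 1.2, -1.2]
grip_width: 0.0004
gripper_force: 0.0
```

Call:
step_arm([
  [0.0246,-0.3088,0,0,0,-0.1218],
  [0.0246,-0.3088,0,0,0,-0.1218],
  [0.0246,-0.3088,0,0,0,-0.1218],
  [0.0246,-0.3088,0,0,0,-0.1218],
  [0.0246,-0.3088,0,0,0,-0.1218],
], jaw=0)

```text
clock: 28.17
tcp_pos: [0.4489, 0.1395, 0.297]
orientation: [2.593, 1.768, -0.0]
contact_force: [1.1, -0.5, 0.8]
grip_width: 0.0603
gripper_force: 0.0
```

Call:
step_arm([
  [0.0246,-0.3088,0,0,0,-0.1218],
  [0.0246,-0.3088,0,0,0,-0.1218],
  [0.0246,-0.3088,0,0,0,-0.1218],
  [0.0246,-0.3088,0,0,0,-0.1218],
  [0.0246,-0.3088,0,0,0,-0.1218],
])

```text
clock: 28.58
tcp_pos: [0.4631, -0.0459, 0.2971]
orientation: [2.883, 1.242, 0.001]
contact_force: [-0.1, -0.8, -1.3]
grip_width: 0.0853
gripper_force: 0.0
```

Call:
step_arm([
  [0.0246,-0.3088,0,0,0,-0.1218],
  [0.0246,-0.3088,0,0,0,-0.1218],
  [0.0246,-0.3088,0,0,0,-0.1218],
  [0.0246,-0.3088,0,0,0,-0.1218],
  [0.0246,-0.3088,0,0,0,-0.1218],
])

```text
clock: 29.0
tcp_pos: [0.4772, -0.2316, 0.2971]
orientation: [3.066, 0.672, 0.001]
contact_force: [0.2, -0.7, -0.2]
grip_width: 0.0853
gripper_force: 0.0
```

Call:
step_arm([
  [0.0246,-0.3088,0,0,0,-0.1218],
  [0.0246,-0.3088,0,0,0,-0.1218],
  [0.0246,-0.3088,0,0,0,-0.1218],
  [0.0246,-0.3088,0,0,0,-0.1218],
  [0.0246,-0.3088,0,0,0,-0.1218],
])

```text
clock: 29.42
tcp_pos: [0.4912, -0.4169, 0.2969]
orientation: [3.137, 0.078, 0.0]
contact_force: [0.1, 0.4, 0.4]
grip_width: 0.0854
gripper_force: 0.0
```

Call:
step_arm([
  [0,0,0,0,0,0],
  [0,0,0,0,0,0],
  [0,0,0,0,0,0],
])

```text
clock: 29.67
tcp_pos: [0.4932, -0.4094, 0.2966]
orientation: [-3.139, -0.089, -0.001]
contact_force: [-0.6, -0.5, 0.9]
grip_width: 0.0857
gripper_force: 0.0
```

```bash
python3 - <<'E'
from h import *
import pickle
go(.494,-.41,.15,-1.51)
o=r.get_obs(); print(o['joints'].round(2)); im=eyes.grab_frame('wrist'); pickle.dump((o,im),open('pics/w8.pkl','wb')); save('w8.png',im,1.42)
E
```

```text
t 29.67 tcp [ 0.4932 -0.4094  0.2966] shift [0.0013, -0.0009, -0.2443] turn [-0.0003, 0.0002, 0.0012] w 0.0857 F [-0.6 -0.5  0.9]
[ 0.63  0.38 -0.04  1.58  0.02  1.18 -0.93]
```

View pics/w8.png

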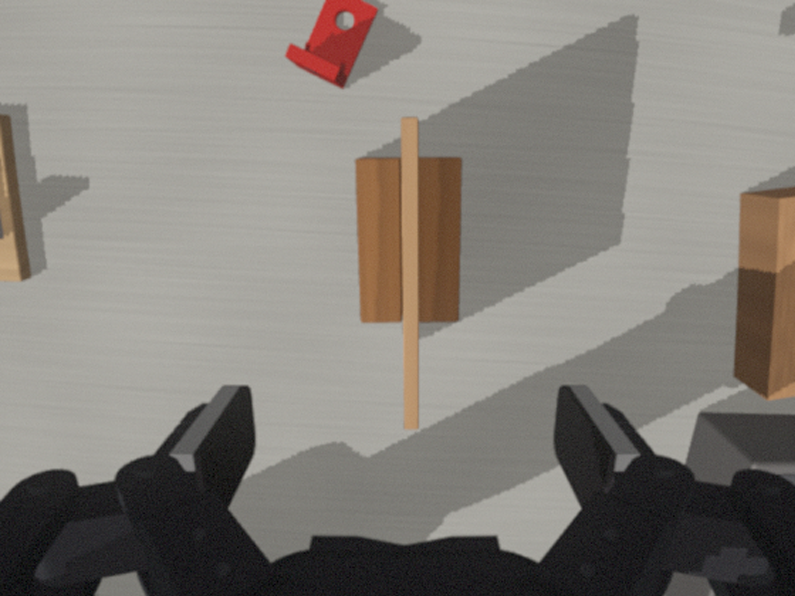

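```bash
python3 - <<'E'
from h import *
import pickle
o,im=pickle.load(open('pics/w8.pkl','rb')); C=cam('wrist',o); s=1/1.42
A=onz(C,(409.5*s,118*s),.148);B=onz(C,(411.5*s,429*s),.148); d=A-B
print(A,B,'len',np.linalg.norm(d),'mid',(A+B)/2,'yaw',np.arctan2(d[1],d[0]))
m=(A+B)/2; go(m[0],m[1],.142,np.arctan2(d[1],d[0])-np.pi/2)
E
```

```text
[ 0.58188757 -0.40739152  0.148     ] [ 0.40358282 -0.41937705  0.148     ] len 0.17870712368821107 mid [ 0.4927352  -0.41338428  0.148     ] yaw 0.06711835316137012
t 29.72 tcp [ 0.4934 -0.4089  0.2967] shift [-0.0011, -0.0074, -0.2578] turn [-0.0003, 0.0002, 0.003] w 0.0854 F [ 0.6  1.3 -0.1]
```

Call:
step_arm([
  [-0.001,-0.0074,-0.06,0,0,0.003],
  [-0.001,-0.0074,-0.12,0,0,0.003],
  [-0.001,-0.0074,-0.18,0,0,0.003],
  [-0.001,-0.0074,-0.235,0,0,0.003],
  [-0.001,-0.0074,-0.254,0,0,0.003],
])

```text
clock: 30.13
tcp_pos: [0.4904, -0.4115, 0.1394]
orientation: [-3.135, -0.106, 0.008]
contact_force: [-0.2, 0.2, -0.1]
grip_width: 0.0855
gripper_force: 0.0
```

Call:
step_arm([
  [0,0,0,0,0,0],
  [0,0,0,0,0,0],
  [0,0,0,0,0,0],
])

```text
clock: 30.38
tcp_pos: [0.4937, -0.4157, 0.1466]
orientation: [3.138, 0.103, 0.005]
contact_force: [0.3, -0.5, 1.1]
grip_width: 0.0852
gripper_force: 0.0
```

```bash
python3 - <<'E'
from h import *
go(.4927,-.4134,.144,.067-np.pi/2)
E
```

```text
t 30.38 tcp [ 0.4937 -0.4157  0.1466] shift [-0.0017, 0.0039, -0.0043] turn [0.0007, 0.0011, 0.0005] w 0.0852 F [ 0.3 -0.5  1.1]
```

Call:
step_arm([
  [-0.0017,0.0039,-0.004,0,0.001,0],
  [-0.0017,0.0039,-0.004,0,0.001,0],
  [-0.0017,0.0039,-0.004,0,0.001,0],
])

```text
clock: 30.63
tcp_pos: [0.4916, -0.4129, 0.1427]
orientation: [3.139, 0.102, -0.003]
contact_force: [0.1, 0.1, -0.3]
grip_width: 0.0853
gripper_force: 0.0
```

Call:
step_arm([
  [0,0,0,0,0,0],
  [0,0,0,0,0,0],
  [0,0,0,0,0,0],
  [0,0,0,0,0,0],
  [0,0,0,0,0,0],
], jaw=1, squeeze=60)

```text
clock: 31.05
tcp_pos: [0.4911, -0.4129, 0.1415]
orientation: [-3.14, -0.102, 0.005]
contact_force: [0.3, -0.1, -0.8]
grip_width: 0.0254
gripper_force: 0.0
```

Call:
step_arm([
  [0,0,0,0,0,0],
  [0,0,0,0,0,0],
  [0,0,0,0,0,0],
  [0,0,0,0,0,0],
  [0,0,0,0,0,0],
])

```text
clock: 31.47
tcp_pos: [0.4912, -0.4129, 0.1416]
orientation: [3.14, 0.102, -0.004]
contact_force: [-0.5, -0.6, 1.3]
grip_width: 0.0075
gripper_force: 60.3
```

Call:
step_arm([
  [0,0,0.03,0,0,0],
  [0,0,0.06,0,0,0],
  [0,0,0.1,0,0,0],
  [0,0,0.14,0,0,0],
  [0,0,0.18,0,0,0],
])

```text
clock: 31.88
tcp_pos: [0.4906, -0.4125, 0.2499]
orientation: [-3.139, -0.102, 0.007]
contact_force: [1.1, -0.3, -1.4]
grip_width: 0.0077
gripper_force: 59.9
```

Call:
step_arm([
  [0,0,0.05,0,0,0],
  [0,0,0.1,0,0,0],
  [0,0,0.1,0,0,0],
  [0,0,0.1,0,0,0],
])

```text
clock: 32.22
tcp_pos: [0.4917, -0.4132, 0.3112]
orientation: [3.138, 0.102, -0.001]
contact_force: [-0.4, -0.3, -2.5]
grip_width: 0.0075
gripper_force: 60.0
```

```bash
python3 - <<'E'
from h import *
go(.505,.25,.30,.02-np.pi/2)
E
```

```text
t 32.22 tcp [ 0.4917 -0.4132  0.3112] shift [0.0222, 1.1054, -0.0187] turn [0.0006, -0.0001, -0.0143] w 0.0075 F [-0.4 -0.3 -2.5]
```

Call:
step_arm([
  [0.0068,0.295,0,0,0,-0.004],
  [0.0068,0.295,0,0,0,-0.004],
  [0.0068,0.295,0,0,0,-0.004],
  [0.0068,0.295,0,0,0,-0.004],
  [0.0068,0.295,0,0,0,-0.004],
])

```text
clock: 32.63
tcp_pos: [0.4951, -0.2275, 0.3077]
orientation: [-3.135, -0.096, 0.009]
contact_force: [0.3, 1.6, -1.3]
grip_width: 0.0074
gripper_force: 59.9
```

Call:
step_arm([
  [0.0068,0.295,0,0,0,-0.004],
  [0.0068,0.295,0,0,0,-0.004],
  [0.0068,0.295,0,0,0,-0.004],
  [0.0068,0.295,0,0,0,-0.004],
  [0.0068,0.295,0,0,0,-0.004],
])

```text
clock: 33.05
tcp_pos: [0.4983, -0.051, 0.3081]
orientation: [-3.137, -0.077, 0.009]
contact_force: [1.0, 1.4, -2.4]
grip_width: 0.0075
gripper_force: 59.9
```

Call:
step_arm([
  [0.0068,0.295,0,0,0,-0.004],
  [0.0068,0.295,0,0,0,-0.004],
  [0.0068,0.295,0,0,0,-0.004],
  [0.0068,0.295,0,0,0,-0.004],
  [0.0068,0.295,0,0,0,-0.004],
])

```text
clock: 33.47
tcp_pos: [0.5016, 0.1257, 0.3083]
orientation: [-3.138, -0.057, 0.008]
contact_force: [-0.2, 0.6, -1.2]
grip_width: 0.008
gripper_force: 59.9
```

Call:
step_arm([
  [0.0068,0.29,0,-0.086,0,-0.004],
  [0.0068,0.29,0,-0.086,0,-0.004],
  [0.0068,0.29,0,-0.086,0,-0.004],
  [0.0068,0.29,0,-0.086,0,-0.004],
  [0.0068,0.29,0,-0.086,0,-0.004],
])

```text
clock: 33.88
tcp_pos: [0.5045, 0.3001, 0.3069]
orientation: [2.875, 0.036, -0.015]
contact_force: [-0.7, 0.3, -1.3]
grip_width: 0.0076
gripper_force: 59.9
```

Call:
step_arm([
  [0,0,0,0,0,0],
  [0,0,0,0,0,0],
  [0,0,0,0,0,0],
])

```text
clock: 34.13
tcp_pos: [0.5078, 0.29, 0.3085]
orientation: [2.869, 0.018, -0.012]
contact_force: [0.5, -0.6, -2.8]
grip_width: 0.0077
gripper_force: 59.9
```

```bash
python3 - <<'E'
from h import *
go(.508,.293,.150,.018-np.pi/2,-.27)
E
```

```text
t 34.13 tcp [0.5078 0.29   0.3085] shift [0.0004, 0.0049, -0.2642] turn [0.0007, -0.0016, 0.002] w 0.0077 F [ 0.5 -0.6 -2.8]
```

Call:
step_arm([
  [0,0,-0.06,0,-0.001,0.002],
  [0,0,-0.12,0,-0.001,0.002],
  [0,0,-0.18,0,-0.001,0.002],
  [0,0,-0.24,0,-0.001,0.002],
  [0,0,-0.264,0,-0.001,0.002],
])

```text
clock: 34.55
tcp_pos: [0.5062, 0.2876, 0.1468]
orientation: [2.866, 0.025, -0.012]
contact_force: [-0.2, 0.2, -1.5]
grip_width: 0.0076
gripper_force: 59.9
```

Call:
step_arm([
  [0,0,0,0,0,0],
  [0,0,0,0,0,0],
  [0,0,0,0,0,0],
])

```text
clock: 34.8
tcp_pos: [0.5088, 0.2926, 0.1534]
orientation: [2.873, 0.027, -0.0]
contact_force: [0.1, 0.7, -0.6]
grip_width: 0.0074
gripper_force: 59.9
```

```bash
python3 - <<'E'
from h import *
go(.508,.295,.133,.018-np.pi/2,-.27)
E
```

```text
t 34.80 tcp [0.5088 0.2926 0.1534] shift [-0.0013, 0.004, -0.034] turn [-0.0006, 0.0007, -0.0003] w 0.0074 F [ 0.1  0.7 -0.6]
```

Lower until the foot nearly touches, then press towards the case.

Call:
step_arm([
  [0,0,-0.01,0,0,0],
  [0,0,-0.02,0,0,0],
  [0,0,-0.03,0,0,0],
  [0,0,-0.034,0,0,0],
  [0,0,-0.036,0,0,0],
])

```text
clock: 35.22
tcp_pos: [0.5071, 0.2925, 0.1297]
orientation: [2.871, 0.029, -0.005]
contact_force: [-3.5, 1.2, 8.9]
grip_width: 0.0079
gripper_force: 61.3
```

Call:
step_arm([
  [0,0.005,0,0,0,0],
  [0,0.009,0,0,0,0],
  [0,0.012,0,0,0,0],
  [0,0.014,0,0,0,0],
  [0,0.016,0,0,0,0],
])

```text
clock: 35.63
tcp_pos: [0.5076, 0.3015, 0.1296]
orientation: [2.871, 0.028, -0.004]
contact_force: [0.9, -2.5, 2.0]
grip_width: 0.0073
gripper_force: 60.3
```

```bash
python3 - <<'E'
from h import *
go(.508,.305,.130,.018-np.pi/2,-.27)
E
```

```text
t 35.63 tcp [0.5076 0.3015 0.1296] shift [0.0006, 0.0059, 0.0007] turn [0.0003, -0.0001, -0.0005] w 0.0073 F [ 0.9 -2.5  2. ]
```

Call:
step_arm([
  [0,0.002,0,0,0,0],
  [0,0.004,0,0,0,0],
  [0,0.005,0,0,0,0],
  [0,0.005,0,0,0,0],
])

```text
clock: 35.97
tcp_pos: [0.5076, 0.3043, 0.1296]
orientation: [2.871, 0.028, -0.004]
contact_force: [-0.6, -2.9, 2.1]
grip_width: 0.0078
gripper_force: 60.5
```

Call:
step_arm([
  [0,0.002,0,0,0,0],
  [0,0.003,0,0,0,0],
  [0,0.003,0,0,0,0],
  [0,0.003,0,0,0,0],
])

```text
clock: 36.3
tcp_pos: [0.5076, 0.3047, 0.1295]
orientation: [2.868, 0.027, -0.005]
contact_force: [-0.3, -5.8, 3.6]
grip_width: 0.0077
gripper_force: 60.6
```

Call:
step_arm([
  [0,0,0,0,0,0],
  [0,0,0,0,0,0],
  [0,0,0,0,0,0],
  [0,0,0,0,0,0],
  [0,0,0,0,0,0],
], jaw=0.6)

```text
clock: 36.72
tcp_pos: [0.5072, 0.3073, 0.1295]
orientation: [2.872, 0.03, -0.004]
contact_force: [-0.1, -0.5, -0.6]
grip_width: 0.0343
gripper_force: 0.0
```

Call:
step_arm([
  [0,0.008,0.03,0,0,0],
  [0,0.018,0.065,0,0,0],
  [0,0.03,0.11,0,0,0],
  [0,0.0445,0.16,0,0,0],
  [0,0.06,0.22,0,0,0],
])

```text
clock: 37.13
tcp_pos: [0.5067, 0.3424, 0.2616]
orientation: [2.87, 0.029, -0.007]
contact_force: [0.7, 0.6, 0.2]
grip_width: 0.034
gripper_force: 0.0
```

Call:
step_arm([
  [0,-0.25,0.1,0.086,0,0],
  [0,-0.25,0.1,0.086,0,0],
  [0,-0.25,0.1,0.086,0,0],
  [0,-0.25,0.1,0.086,0,0],
  [0,-0.25,0.1,0.086,0,0],
])

```text
clock: 37.55
tcp_pos: [0.5099, 0.184, 0.3246]
orientation: [3.139, 0.013, 0.008]
contact_force: [1.2, -0.1, -0.7]
grip_width: 0.0346
gripper_force: 0.0
```

Call:
step_arm([
  [-0.1,-0.25,0.1,0,0,0],
  [-0.1,-0.25,0.1,0,0,0],
  [-0.1,-0.25,0.1,0,0,0],
  [-0.1,-0.25,0.1,0,0,0],
  [-0.1,-0.25,0.1,0,0,0],
])

```text
clock: 37.97
tcp_pos: [0.4466, 0.0366, 0.3841]
orientation: [3.139, 0.019, 0.005]
contact_force: [0.9, 0.7, -0.8]
grip_width: 0.0338
gripper_force: 0.0
```

```bash
python3 - <<'E'
from h import *
t=eyes.grab_frame('top'); s=eyes.grab_frame('scene'); np.save('pics/tf.npy',t)
a=cv2.resize(s[40:260,190:400],None,fx=2.0,fy=2.0,interpolation=cv2.INTER_CUBIC); b=cv2.resize(t[190:320,90:320],(400,226),interpolation=cv2.INTER_CUBIC)
o=np.zeros((440,820,3),np.uint8); o[:440,:420]=a; o[:226,420:]=b; save('fin.png',o[:,:800])
E
```

```text
(no output)
```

View pics/fin.png

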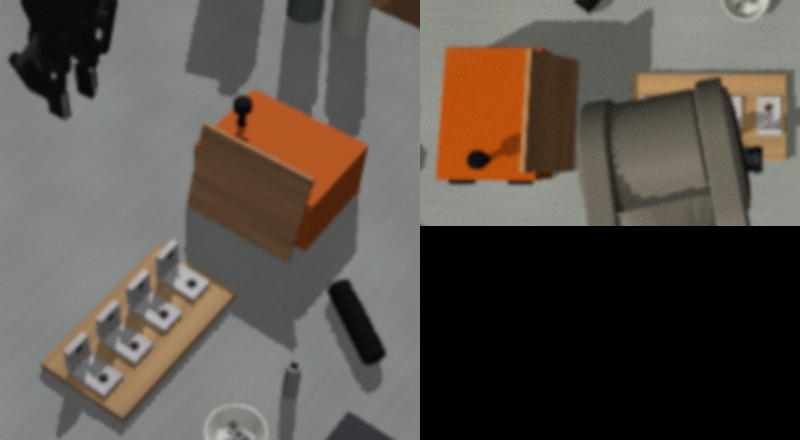

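All four brackets lie flat with their pins showing through the holes, at (103,378), (134,345), (163,313) and (191,284). The lid is shut, and the shield leans on the middle of the case wall. I'm handing in now.

```bash
python3 -c "
from bench import r
print(r.hand_in())"
```

```text
the job is handed in; nothing more can be done
None
```

The job is handed in at about 38 s on the clock. In the last pictures all four brackets sit on their pins, the lid is shut, the shield leans on the middle of the case's board-side wall, and I never touched the dish, socket, throttle grip or footpeg; the hand-in returned no verdict.

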